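# Clear the badge press and load the next ring box

## Task

Pull the press's slide right out by its knob, and collect every finished ring box, the one just pressed on the slide and all those in the catch tray, into the grey tote, lid up and flat on its floor in one layer. Also load the press with the next one: set the box with the empty lid recess on the slide, long side to the long fence, and push it up against both the fence and the end stop; press the brass badge firmly down into its recess until flush; and then push the slide by its knob all the way home under the ram, with the box still against its stops. Leave the thread spool and the jar of dye standing where they are.

Things in the scene. Friction and masses are not known exactly. Their poses are not given: they have to be found in the camera images.
- box1: finished ring box: closed leather-covered box, brown, 64 (its x) x 44 (its y) x 34 mm high, about 90 g, with a brass badge already let flush into the lid; starts lid up in the catch tray; origin at the centre of its underside, z up through the lid. May be absent.
- box2: finished ring box: closed leather-covered box, brown, 64 (its x) x 44 (its y) x 34 mm high, about 90 g, with a brass badge already let flush into the lid; starts lid up in the catch tray; origin at the centre of its underside, z up through the lid. May be absent.
- box3: finished ring box: closed leather-covered box, brown, 64 (its x) x 44 (its y) x 34 mm high, about 90 g, with a brass badge already let flush into the lid; starts lid up in the catch tray; origin at the centre of its underside, z up through the lid. May be absent.
- box4: finished ring box: closed leather-covered box, brown, 64 (its x) x 44 (its y) x 34 mm high, about 90 g, with a brass badge already let flush into the lid; starts lid up in the catch tray; origin at the centre of its underside, z up through the lid. May be absent.
- pressed_box: the box just pressed: a finished ring box like the others (64 x 44 x 34 mm, about 90 g, badge in the lid), lying lid up on the slide near both stops, at the start under the ram; origin at the centre of its underside, z up.
- next_box: the box still to be fitted: same brown box, 64 (x) x 44 (y) x 34 mm high, about 90 g, lying lid up on the bench between the robot and the press; in the middle of its lid an empty rectangular recess, 32 (x) x 24 (y) mm and 6 mm deep (floor 28 mm above the underside), with a 1 mm chamfer at its mouth. Origin at the centre of its underside, z up.
- badge: brass badge, a plain plate 30 (x) x 22 (y) x 6 mm thick, about 32 g, lying on the rubber mat; fits the recess with 1 mm to spare on every side, its 30 mm side along the 64 mm side of the box; drops in by its own weight when lined up and is then level with the lid. Origin at the centre of its underside, z up; both faces and both ways round are alike.
- rubber_mat: thin fixed dark rubber mat, 50 x 70 x 3 mm, on which the badge lies, near the robot; origin at the centre of its underside.
- catch_tray: fixed open sheet-steel tray at the foot of the press's chute, 186 (x) x 206 (y) mm, rim only 18 mm high, walls and floor 3 mm thick; origin at the centre of its underside. The chute's lip (22 mm high, rising to 46 mm at the slide's end) ends at its -y rim.
- tote_in (a point): centre of the inner floor of the fixed grey plastic tote on the robot's left; inside 244 (x) x 194 (y) mm, floor 3 mm above the bench, rim 60 mm above the bench, walls 3 mm; axes are the tote's.
- nest (a point): point on the top face of the press's slide (50 mm above the bench) where the centre of the underside of a box lies when it is against both stops, its long side along y. Moves with the slide. Axes are the press's: -y is the slide's travel, towards the ram. The slide's plate reaches from x -68 to +68 and y -60 to +145 mm from here; the press's base under it is 150 mm wide.
- fence (a point): long fence bolted on the slide: steel bar along y, 120 mm long, 12 mm wide, 12 mm high; this point is in the middle of the foot of the face that the box goes against (at nest x +22, y +10 mm; the face looks to -x).
- end_stop (a point): end stop bolted on the slide: steel bar along x, 44 mm long, 12 mm wide, 12 mm high; this point is in the middle of the foot of the face that the box goes against (at nest x 0, y -32 mm; the face looks to +y).
- ram (a point): centre of the underside of the ram's pad (52 mm across), 106 mm above the bench, 165 mm along -y from the nest when the slide is right out. The press's iron head round the ram is 60 mm wide in x, begins 35 mm before this point (on its +y side), and reaches from 220 to 330 mm above the bench; 90 mm beyond the ram (-y) stands its column, 76 by 100 mm, as high. Keep the arm clear of them.
- slide_knob (a point): top of the black upright knob on the slide's near front corner (nest x -50, y +125 mm): 22 mm diameter, from 18 to 44 mm above the slide's top face; stem of 10 mm below it.
- slide (a joint): travel of the slide in m: 0 pulled right out towards the chute, 0.165 home; it starts home (within 4 mm), with the nest under the ram; grows along the nest's -y. A stiff dovetail: about 9 N moves it and it stays where it is left.
- dye_jar: bystander: amber glass jar 60 mm across, 75 mm high; origin at the centre of its foot
- thread_spool: bystander: tan thread spool standing on end, 48 mm across, 50 mm high; origin at the centre of its foot

How it is judged:
By the outcome, as a careful person would: the job done as asked, in the order asked, and still so for the second after the job is handed in, with the robot touching nothing.
Of box1, box2, box3, box4 only 2 to 3 are there at a start; the rules pass over those that are not, and their reading is None.
At some moment in a run one of box1, box2, box3, box4 may be knocked a few centimetres aside while the robot is not near it.
Once in a run the grip may slacken for a moment while it holds something.
It also fails if it takes over 210 s, if anything falls off the work surface, if the arm or the gripper's body presses on something with over 40 N, if the wrist force passes 120 N, or if a joint passes its speed limit or range.

## Robot

A 7-joint arm with a two-finger parallel gripper is mounted at the origin on the work surface. World frame = base frame: x ahead of the robot, y to its left, z up, the work surface at z = 0. Lengths are in m, angles in rad, forces in N, time in s.
With the tool pointing down it reaches from about 0.425 to 0.95 m from the base axis. Payload 4.7 kg.
Tool frame: the origin (TCP) lies between the finger pads; the fingertips stand 14 mm ahead of it and the grasp point (between the pads) lies 5 mm behind it (tip_extent is the distance from the TCP to the fingertips, in m); z points along the fingers, y is the line along which they close (so a half turn about z gives the same grasp; the last joint's range is limited). The gripper opens to 85 mm and grips with 20 to 120 N. Pads are 22 mm wide; open, the fingers measure 114 mm over their backs; the gripper's body (76 mm by 85 mm) begins 54 mm behind the grasp point. The pads swing forward as they close: fully open they stand 13 mm farther back than shut.
Start: joints at [1.198, 0.469, -0.049, 1.532, 0.024, 1.141, -0.082], TCP at [0.228, -0.636, 0.245] pointing down, gripper open.
Joint ranges: [-2.59, 2.59], [-0.33, 1.99], [-1.39, 1.29], [0.1, 2.45], [-1.04, 4.18], [0.21, 1.99], [-2.66, 2.66]. Speed limits (rad/s): [2.57, 2.57, 3.14, 3.14, 3.14, 3.14, 3.14].

## Interface

Orientations are given as a rotation vector (axis times angle).
In Python, from bench import get_obs, capture, finish_job, tip_extent gives the robot as it stands.
- The arm moves only by the shell command python3 -m jog 'ROWS' [FORCE]. ROWS is a JSON object of lists of equal length, an entry for each row: "rotation": the turn, a rotation vector about the tool's x, y, z in rad, a list of three; "delta_pos": the shift along the tool's x, y, z in cm, a list of three; "gripper": the closure, from -1 (fully open) to 1 (shut). A call has 1 to 8 rows; each row shifts and turns the commanded pose from where the row before left it, along the tool's axes as they then stand; what a row does not reach is not made up. A row lasts 1/10 s, in which the tool goes at most 50 mm and 8.59 degrees, less where a joint would pass 70% of its speed; a pose out of reach is approached as far as the arm can. A call is refused whole if a number of a shift passes 5 or a number of a turn 0.15, either way. A call with a gripper value outside its range is refused whole. The fingers move at their own pace and stop on an object; FORCE is the grip in N (left out, the last holds). Time passes only in rows, so rows that do not move let the fingers close. It gives the time, the measured TCP pose, the force, the opening and the grip force at its end, in the units of the state.
- get_obs(): the state, without advancing time (a new reading comes with each control period).
- capture(name): name is "scene" or "side" or "wrist"; returns a dict with "pixels" (384x512x3 uint8, red, green, blue), "mtx" (3x3 intrinsics, pixels), "k1" (the pictures are not rectified: a ray, as slopes to the right and down, at radius r is drawn at 1 + k1 r^2 times it, then the intrinsics apply), "world_to_cam" (4x4, takes a point from world to camera coordinates); the wrist camera has in their place "hand_eye" (4x4, takes a point from camera to tool coordinates, whose origin is the TCP and whose axes are the flange's). Camera axes: x right, y down, z forward; pixel columns grow to the right and rows downward; lengths in m; the calibration is good to about 2 mm. A picture is of the moment at which its call begins: read the wrist's pose just before it. There is no depth.
- finish_job(): hands the job in; it is judged then, once.
The state is a dict: "time": time; "joint_positions": joint angles; "dq": joint speeds; "effort": joint torques, N m; "tcp_pos": TCP position; "ee_rot": TCP orientation; "ft_force": force on the tool from outside, world axes, zero at the start; "moment": the same for the moment, N m; "grip_width": finger opening in m; "gripper_force": force on a finger pad.
Only numpy, scipy, OpenCV 4.12 (cv2) and the standard library are available. Lean on these libraries where they do the work, as an engineer would, in place of code of your own. Each camera call takes 0.05 s, during which the arm holds its last target. There are 200 camera calls.

## Working session

There is one attempt and no reset: what is moved stays moved. The work goes in short steps, Python scripts to look and compute and a shell command to move; the robot and the scene stay as the last step left them, time stands still between calls to the robot, and variables do not carry over. Pictures are saved under pics/ and viewed, at most 14 in all, crops included, and the job is handed in when it is done.

```bash
ls; mkdir -p pics; cat > h.py <<'E'
import numpy as np, cv2
from scipy.spatial.transform import Rotation as R
from bench import get_obs, capture
def T_wc(c,o=None):
    if 'world_to_cam' in c: return np.linalg.inv(np.array(c['world_to_cam']))
    T=np.eye(4);T[:3,:3]=R.from_rotvec(o['ee_rot']).as_matrix();T[:3,3]=o['tcp_pos']
    return T@np.array(c['hand_eye'])
def shot(name,save=None):
    o=get_obs(); c=capture(name); c['T']=T_wc(c,o)
    if save: cv2.imwrite(save,np.array(c['pixels'])[:,:,::-1])
    return c
def ray(c,uv):
    K=np.array(c['mtx']);k=c['k1']
    s=cv2.undistortPoints(np.array(uv,float).reshape(-1,1,2),K,np.array([k,0,0,0.])).reshape(-1,2)
    d=np.c_[s,np.ones(len(s))]@c['T'][:3,:3].T
    return c['T'][:3,3],d
def onz(c,uv,z):
    p,d=ray(c,uv); return p+d*((z-p[2])/d[:,2])[:,None]
def proj(c,P):
    K=np.array(c['mtx']);W=np.linalg.inv(c['T']);P=np.array(P,float).reshape(-1,3)
    q=P@W[:3,:3].T+W[:3,3]; s=q[:,:2]/q[:,2:]; s=s*(1+c['k1']*(s**2).sum(1,keepdims=True))
    return s@K[:2,:2].T+K[:2,2]
def tool(target):
    "shift (cm, tool axes) from the present TCP to a world TCP target"
    o=get_obs(); M=R.from_rotvec(o['ee_rot']).as_matrix()
    return np.round(M.T@(np.array(target)-o['tcp_pos'])*100,2)
E
python3 - <<'E'
from h import *
o=get_obs()
for k,v in o.items(): print(k,np.round(v,3))
M=R.from_rotvec(o['ee_rot']).as_matrix();print(M.round(3))
from bench import tip_extent; print(tip_extent)
for n in('scene','side'):
    c=shot(n,f'pics/{n}0.png');print(n,c['T'].round(3),np.array(c['mtx']).round(1),c['k1'])
c=shot('wrist');print(c['hand_eye'])
E
```

```text
pics
time 0.0
joint_positions [ 1.198  0.469 -0.049  1.534  0.024  1.141 -0.082]
dq [-0.001  0.     0.     0.     0.002 -0.001 -0.   ]
effort [ 0.0000e+00 -5.1030e+01 -4.7000e-02 -2.3771e+01  1.1000e-02  8.0000e-03
  0.0000e+00]
tcp_pos [ 0.227 -0.635  0.244]
ee_rot [-3.093e+00 -5.370e-01  1.000e-03]
ft_force [ 0.54  -0.528  0.662]
moment [-0.008  0.005 -0.003]
gripper_force 0.0
grip_width 0.085
[[ 0.941  0.337 -0.001]
 [ 0.337 -0.941  0.002]
 [-0.    -0.002 -1.   ]]
0.014
scene [[ 0.646  0.634 -0.425  1.106]
 [ 0.763 -0.545  0.347 -0.492]
 [-0.012 -0.549 -0.836  1.223]
 [ 0.     0.     0.     1.   ]] [[472.    0.  253.3]
 [  0.  472.  191.1]
 [  0.    0.    1. ]] 0.01541984810304675
side [[-0.986 -0.108  0.129  0.377]
 [-0.167  0.719 -0.674  0.787]
 [-0.02  -0.686 -0.727  0.998]
 [ 0.     0.     0.     1.   ]] [[397.2   0.  257.2]
 [  0.  397.2 196. ]
 [  0.    0.    1. ]] 0.008915478890542124
[[-2.29889175e-04 -9.51291514e-01 -3.08292723e-01  7.93179871e-02]
 [ 9.99999973e-01 -2.23949706e-04 -5.46484348e-05 -6.47040754e-05]
 [-1.70554723e-05 -3.08292727e-01  9.51291540e-01 -1.28840236e-01]
 [ 0.00000000e+00  0.00000000e+00  0.00000000e+00  1.00000000e+00]]
```

View pics/scene0.png

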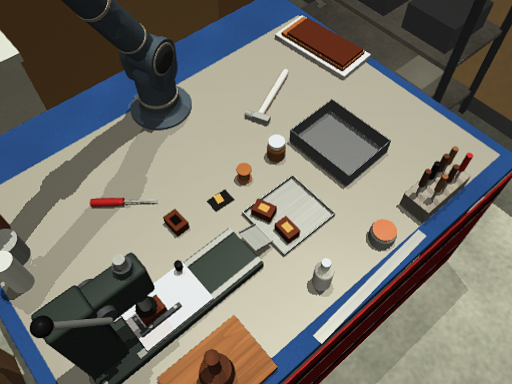

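View pics/side0.png

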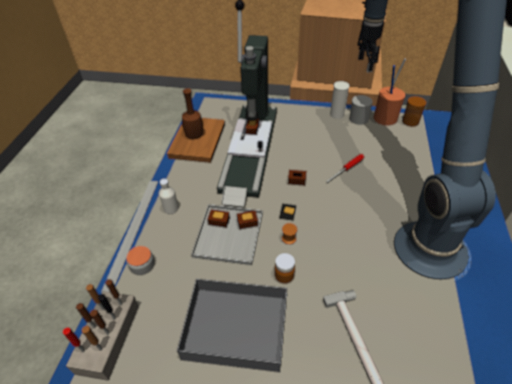

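```bash
python3 - <<'E'
import cv2
a=cv2.imread('pics/scene0.png')
cv2.imwrite('pics/c1.png',cv2.resize(a[160:350,100:350],None,fx=3.15,fy=3.15,interpolation=cv2.INTER_CUBIC))
E
python3 - <<'E'
from h import *
c=shot('scene')
I=c['pixels']; hsv=cv2.cvtColor(I,cv2.COLOR_RGB2HSV)
# gold blobs
m=cv2.inRange(hsv,(15,110,120),(32,255,255))
n,l,s,ce=cv2.connectedComponentsWithStats(m)
for i in range(1,n):
    if 12<s[i,4]<600: print('gold',s[i],ce[i].round(1),onz(c,ce[i],.034+.003)[0].round(4))
d=shot('side');I=d['pixels']; hsv=cv2.cvtColor(I,cv2.COLOR_RGB2HSV)
m=cv2.inRange(hsv,(15,110,120),(32,255,255))
n,l,s,ce=cv2.connectedComponentsWithStats(m)
for i in range(1,n):
    if 12<s[i,4]<600: print('side gold',s[i],ce[i].round(1),onz(d,ce[i],.037)[0].round(4),onz(d,ce[i],.009)[0].round(4))
E
```

```text
gold [214 193  10  11  65] [218.5 198. ] [ 0.4541 -0.0933  0.037 ]
gold [258 203  12   9  72] [263.6 207.1] [ 0.5656 -0.0118  0.037 ]
gold [281 221  12  12  77] [286.9 226.6] [ 0.6583 -0.0042  0.037 ]
side gold [342   0  23  14 133] [352.4   5.7] [ 0.2453 -1.7314  0.037 ] [ 0.2415 -1.8047  0.009 ]
side gold [338   9   6   9  24] [340.1  12.5] [ 0.3153 -1.625   0.037 ] [ 0.3135 -1.6953  0.009 ]
side gold [352  13   7   7  17] [354.6  16. ] [ 0.2319 -1.5851  0.037 ] [ 0.2277 -1.6542  0.009 ]
side gold [297  81  18   9  45] [304.8  84.3] [ 0.4508 -0.8188  0.037 ] [ 0.4529 -0.8655  0.009 ]
side gold [349  88  10   5  29] [353.3  90.3] [ 0.2358 -0.7981  0.037 ] [ 0.2317 -0.8442  0.009 ]
side gold [284 207  10   7  54] [288.9 209.9] [ 0.4361 -0.0592  0.037 ] [ 0.4378 -0.0838  0.009 ]
side gold [212 211  12   8  70] [217.7 214.6] [ 0.6583 -0.0053  0.037 ] [ 0.6665 -0.0283  0.009 ]
side gold [242 213  11   7  69] [246.9 216. ] [ 0.565  -0.0138  0.037 ] [ 0.5705 -0.0371  0.009 ]
```

View pics/c1.png

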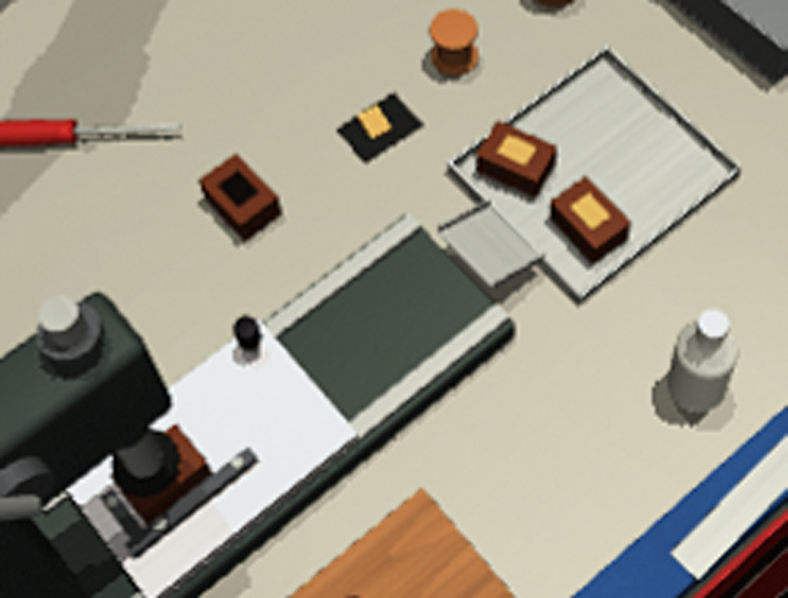

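```bash
python3 - <<'E'
from h import *
c=shot('scene');d=shot('side')
def f(name,pts,z,crop=True):
    p=np.array(pts,float)
    if crop: p=p/3.15+[100,160]
    w=onz(c,p,z);print(name,w[:,:2].round(4).tolist());return w
f('knob',[(246,320)],.094); 
s=f('slidefront',[(262,322),(357,435)],.05); print(np.linalg.norm(s[0]-s[1]), np.degrees(np.arctan2(*(s[1]-s[0])[[1,0]])))
f('fence top',[(130,550),(257,455)],.062)
b=f('base front',[(412,217),(513,322)],.046)
t=f('tray',[(449,166),(606,52),(738,172),(580,299)],.018); print(np.linalg.norm(np.diff(t,axis=0),axis=1),t.mean(0),np.degrees(np.arctan2(*(t[1]-t[0])[[1,0]])))
t=f('tote',[(335,102),(389,142),(346,182),(291,137)],.06,0); print(np.linalg.norm(np.diff(t,axis=0),axis=1),t.mean(0),np.degrees(np.arctan2(*(t[1]-t[0])[[1,0]])))
f('recess',[(239,188)],.034)
f('lid',[(201,190),(236,156),(280,203),(244,227)],.034)
for n,C,lo,hi in(('scene',c,None,None),('side',d,None,None)):
    h=cv2.cvtColor(C['pixels'],cv2.COLOR_RGB2HSV)
    m=cv2.inRange(C['pixels'],(0,0,0),(40,40,40))
    nn,l,st,ce=cv2.connectedComponentsWithStats(m)
    for i in range(1,nn):
        if 25<st[i,4]<400: print(n,'dark',st[i],ce[i].round(1),onz(C,ce[i],.034)[0,:2].round(3),onz(C,ce[i],.081)[0,:2].round(3))
f('jar',[(276,146)],.04,0); f('spool',[(455,45)],.03)
E
```

```text
knob [[0.572, -0.3133]]
slidefront [[0.5617, -0.297], [0.695, -0.2965]]
0.13336532479209448 0.1938756159115903
fence top [[0.6581, -0.4899], [0.66, -0.3702]]
base front [[0.5638, -0.1335], [0.7006, -0.1318]]
tray [[0.5309, -0.0644], [0.5311, 0.1367], [0.7122, 0.1369], [0.7129, -0.0634]]
[0.20113186 0.18117512 0.20029209] [0.62177397 0.03646878 0.018     ] 89.96761783504977
tote [[0.4203, 0.4305], [0.6518, 0.435], [0.6697, 0.222], [0.4356, 0.216]]
[0.23148962 0.21376922 0.2341925 ] [0.54434593 0.32587163 0.06      ] 1.1341434956223155
recess [[0.4307, -0.232]]
lid [[0.4096, -0.2598], [0.4005, -0.2142], [0.4681, -0.2126], [0.4671, -0.252]]
scene dark [288  33  55  34  70] [315.5  50.2] [0.172 0.586] [0.209 0.543]
scene dark [140  96  39  21 255] [157.9 109.4] [ 0.035 -0.029] [ 0.078 -0.047]
scene dark [419 157  30  30 265] [433.  171.6] [0.807 0.468] [0.819 0.43 ]
scene dark [446 167  11  16  71] [451.2 174.8] [0.85 0.5 ] [0.86  0.461]
scene dark [207 190  27  21 198] [220.5 200.7] [ 0.464 -0.093] [ 0.489 -0.109]
scene dark [252 209  24  13 100] [262.5 215.6] [ 0.584 -0.032] [ 0.605 -0
[... 1220 characters left out ...]
4 140.3] [-0.116 -0.5  ] [-0.092 -0.438]
side dark [192 124  11  14  31] [198.7 132.4] [ 0.834 -0.414] [ 0.812 -0.355]
side dark [442 162   5  11  41] [443.7 167.5] [-0.08  -0.342] [-0.057 -0.287]
side dark [247 193  12   4  35] [252.4 194.1] [ 0.565 -0.114] [ 0.556 -0.07 ]
side dark [280 205  13  14  62] [285.4 214.5] [ 0.445 -0.041] [ 0.442 -0.001]
side dark [456 206  29  16 136] [471.1 215.3] [-0.131 -0.125] [-0.106 -0.081]
side dark [180 284  19  65 198] [188.7 318. ] [0.651 0.348] [0.638 0.37 ]
side dark [ 98 295  14  18 128] [104.6 302.7] [0.887 0.341] [0.862 0.363]
side dark [ 83 308   9  12  32] [ 87.1 313.5] [0.919 0.378] [0.893 0.398]
jar [[0.4201, 0.1666]]
spool [[0.4339, 0.0238]]
```

```bash
python3 -m jog '{"rotation":[[0,0,0.115],[0,0,0.115],[0,0,0.115]],"delta_pos":[[0,-4,0],[0,-4,0],[0,-4,0]],"gripper":[-1,-1,-1]}' 40
python3 -m jog '{"rotation":[[0,0,0],[0,0,0],[0,0,0],[0,0,0],[0,0,0],[0,0,0],[0,0,0],[0,0,0]],"delta_pos":[[3.5,-2.5,0],[3.5,-2.5,0],[3.5,-2.5,0],[3.5,-2.5,0],[3.5,-2.5,0],[3.5,-2.5,0],[3.5,-2.5,0],[3.5,-2.5,0]],"gripper":[-1,-1,-1,-1,-1,-1,-1,-1]}'
python3 - <<'E'
from h import *
o=get_obs();print(o['tcp_pos'],o['joint_positions'],R.from_rotvec(o['ee_rot']).as_matrix().round(3))
c=shot('wrist','pics/w1.png')
E
```

```text
time: 0.65
tcp_pos: [0.1993, -0.518, 0.245]
ee_rot: [-3.141, 0.012, 0.001]
ft_force: [0.2, 0.0, -0.3]
grip_width: 0.0855
gripper_force: 0.0
time: 1.45
tcp_pos: [0.482, -0.3184, 0.2456]
ee_rot: [3.141, -0.002, 0.001]
ft_force: [0.8, -1.4, 0.7]
grip_width: 0.0852
gripper_force: 0.0
[ 0.48197695 -0.31837283  0.24561544] [ 0.64582735  0.31697075 -0.17058709  1.76393017  0.06072115  1.06511292
 -1.11796827] [[ 1.    -0.001  0.001]
 [-0.001 -1.    -0.   ]
 [ 0.001  0.    -1.   ]]
```

View pics/w1.png

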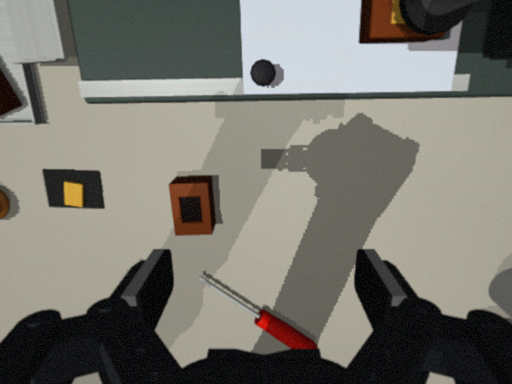

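```bash
cat >> h.py <<'E'
def blobs(c,lo,hi,z,amin=100,amax=1e5,hsv=True,roi=None):
    I=c['pixels'];J=cv2.cvtColor(I,cv2.COLOR_RGB2HSV) if hsv else I
    m=cv2.inRange(J,lo,hi)
    if roi: k=np.zeros_like(m);k[roi[1]:roi[3],roi[0]:roi[2]]=255;m&=k
    for q in cv2.findContours(m,cv2.RETR_EXTERNAL,cv2.CHAIN_APPROX_NONE)[0]:
        if amin<cv2.contourArea(q)<amax:
            w=onz(c,q.reshape(-1,2),z)[:,:2]
            (x,y),(a,b),t=cv2.minAreaRect((w*1e4).astype(np.float32))
            if a<b: a,b,t=b,a,t+90
            t=(t+90)%180-90
            bx=cv2.boundingRect(q)
            print(bx,'c',round(x/1e4,4),round(y/1e4,4),'size',round(a/10,1),round(b/10,1),'long axis deg',round(t,1))
E
python3 - <<'E'
from h import *
c=shot('wrist')
print('recess');blobs(c,(0,0,0),(40,40,40),.034,hsv=False,roi=(168,185,216,236))
print('gold');blobs(c,(15,110,120),(32,255,255),.009)
print('mat');blobs(c,(0,0,0),(60,60,60),.003,hsv=False,roi=(35,150,115,225))
print('knob');blobs(c,(0,0,0),(60,60,60),.094,hsv=False,roi=(246,50,280,90))
print('brown');blobs(c,(0,120,40),(14,255,255),.034)
print(onz(c,[(240,95),(240,2),(247,95)],.05).round(4))
print('lid px',onz(c,[(171,184),(212,180),(213,232),(174,233)],.034).round(4))
E
```

```text
recess
(186, 203, 22, 25) c 0.4283 -0.2336 size 30.2 23.1 long axis deg 1.7
gold
(71, 186, 19, 26) c 0.4385 -0.0846 size 30.3 22.2 long axis deg -9.8
mat
(51, 174, 59, 39) c 0.4436 -0.0833 size 68.3 47.5 long axis deg 87.8
knob
(261, 70, 19, 20) c 0.5764 -0.3154 size 15.3 15.1 long axis deg -89.5
brown
(259, 315, 58, 36) c 0.2541 -0.3418 size 87.2 29.1 long axis deg 51.0
(0, 189, 17, 34) c 0.4354 -0.0141 size 42.4 18.2 long axis deg -13.7
(177, 188, 42, 53) c 0.4289 -0.2344 size 64.8 44.6 long axis deg 1.8
(0, 92, 11, 26) c 0.5498 -0.038 size 26.2 10.3 long axis deg -13.6
(377, 0, 56, 51) c 0.6294 -0.4488 size 55.6 43.9 long axis deg -89.4
[[ 0.5631 -0.2867  0.05  ]
 [ 0.6443 -0.2877  0.05  ]
 [ 0.5632 -0.2936  0.05  ]]
lid px [[ 0.4659 -0.2062  0.034 ]
 [ 0.4711 -0.2528  0.034 ]
 [ 0.407  -0.2514  0.034 ]
 [ 0.4052 -0.2049  0.034 ]]
```

```bash
python3 -m jog '{"rotation":[[0,0,0],[0,0,0],[0,0,0],[0,0,0],[0,0,0],[0,0,0],[0,0,0],[0,0,0]],"delta_pos":[[4,-0.2,0],[4,-0.2,0],[1.5,0,3],[0,0,4],[0,0,4],[0,0,2.5],[0,0,1.5],[0,0,0]],"gripper":[-1,-1,-1,-1,-0.6,-0.4,-0.2,0]}'
python3 -c "
from h import *
o=get_obs();print(o['tcp_pos'])
c=shot('wrist','pics/w2.png')
print('knob');blobs(c,(0,0,0),(60,60,60),.094,hsv=False,roi=(180,180,330,383),amax=8000)
p=proj(c,[[.577,-.314,.094]]);print(p)
from bench import tip_extent;print(tip_extent)"
```

```text
time: 2.35
tcp_pos: [0.5743, -0.3154, 0.0932]
ee_rot: [-3.14, 0.002, 0.006]
ft_force: [-0.6, 0.0, -0.7]
grip_width: 0.0423
gripper_force: 0.0
[ 0.5742958  -0.31538126  0.09323311]
knob
(247, 225, 44, 60) c 0.5807 -0.3175 size 30.5 20.0 long axis deg -0.0
(216, 195, 18, 25) c 0.6045 -0.2981 size 11.2 7.6 long axis deg -0.1
[[260.91165312 262.664819  ]]
0.014
```

View pics/w2.png

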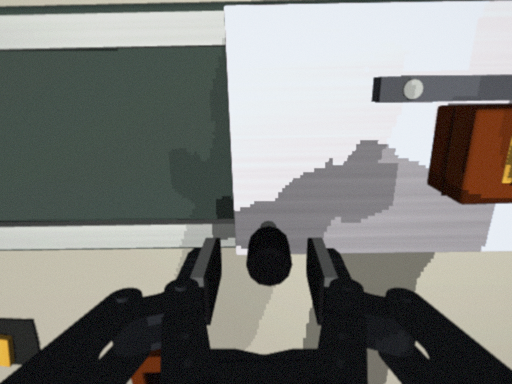

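```bash
python3 -m jog '{"rotation":[[0,0,0],[0,0,0],[0,0,0],[0,0,0],[0,0,0],[0,0,0]],"delta_pos":[[0.3,0.2,0.9],[0,0,0],[0,0,0],[0,0,0],[0,0,0],[0,0,0]],"gripper":[0,1,1,1,1,1]}' 80
python3 -m jog '{"rotation":[[0,0,0],[0,0,0],[0,0,0],[0,0,0]],"delta_pos":[[0,-1,0],[0,-2,0],[0,-2,0],[0,-2,0]],"gripper":[1,1,1,1]}'
```

```text
time: 3.0
tcp_pos: [0.5793, -0.3179, 0.0874]
ee_rot: [3.141, -0.002, 0.002]
ft_force: [-0.2, 0.6, 5.5]
grip_width: 0.0189
gripper_force: 78.5
time: 3.4
tcp_pos: [0.5783, -0.2551, 0.0874]
ee_rot: [3.131, -0.009, 0.004]
ft_force: [-1.0, -13.2, 2.1]
grip_width: 0.0195
gripper_force: 79.2
```

```bash
python3 -m jog '{"rotation":[[0,0,0],[0,0,0],[0,0,0],[0,0,0],[0,0,0],[0,0,0]],"delta_pos":[[0,-2,0],[0,-2,0],[0,-2,0],[0,-2,0],[0,-1,0],[0,-0.5,0]],"gripper":[1,1,1,1,1,1]}'
python3 -m jog '{"rotation":[[0,0,0],[0,0,0],[0,0,0]],"delta_pos":[[0,-0.4,0],[0,-0.3,0],[0,0,0]],"gripper":[1,1,1]}'
```

```text
time: 4.0
tcp_pos: [0.5769, -0.1571, 0.0873]
ee_rot: [3.135, -0.005, -0.005]
ft_force: [-6.7, -9.4, 9.0]
grip_width: 0.0192
gripper_force: 80.0
time: 4.3
tcp_pos: [0.5769, -0.1554, 0.0873]
ee_rot: [3.13, -0.01, -0.004]
ft_force: [-5.7, -15.7, 7.0]
grip_width: 0.0195
gripper_force: 79.8
```

```bash
python3 -m jog '{"rotation":[[0,0,0],[0,0,0],[0,0,0]],"delta_pos":[[0,-0.4,0],[0,-0.3,0],[0,0,0]],"gripper":[1,1,1]}'
python3 -m jog '{"rotation":[[0,0,0],[0,0,0],[0,0,0],[0,0,0],[0,0,0],[0,0,0],[0,0,0]],"delta_pos":[[0,0.7,0],[0,0,0],[0,0,0],[0,0,-3],[0,0,-4],[0,0,-4],[0,0,-3]],"gripper":[1,-1,-1,-1,-1,-1,-1]}'
python3 - <<'E'
from h import *
o=get_obs();print(o['tcp_pos'])
c=shot('wrist','pics/w3.png')
E
```

```text
time: 4.6
tcp_pos: [0.5769, -0.1552, 0.0873]
ee_rot: [3.122, -0.016, -0.002]
ft_force: [-3.2, -28.4, 5.3]
grip_width: 0.0195
gripper_force: 79.9
time: 5.3
tcp_pos: [0.5797, -0.1438, 0.2287]
ee_rot: [-3.141, -0.002, -0.004]
ft_force: [0.2, 0.2, -0.7]
grip_width: 0.0855
gripper_force: 0.0
[ 0.57973846 -0.14376791  0.22867308]
```

View pics/w3.png

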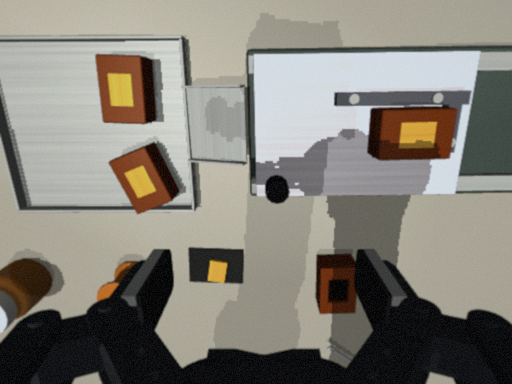

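```bash
cat > look.py <<'E'
from h import *
c=shot('wrist')
print(get_obs()['tcp_pos'].round(4))
print('gold z.037');blobs(c,(15,110,120),(32,255,255),.037)
print('gold z.084');blobs(c,(15,110,120),(32,255,255),.084)
print('brown z.034');blobs(c,(0,120,40),(14,255,255),.034,amin=400)
E
python3 look.py; python3 - <<'E'
from h import *
c=shot('wrist')
print('knob',onz(c,[(277,188)],.094)); print('plate corners',onz(c,[(254,53),(251,195),(480,52),(457,192)],.05).round(4))
print('fence top near face ends',onz(c,[(335,104),(470,103)],.062).round(4))
print('tray',onz(c,[(184,38),(194,210)],.018).round(4))
E
```

```text
[ 0.5819 -0.1442  0.2312]
gold z.037
(208, 262, 19, 22) c 0.4562 -0.0892 size 28.2 20.1 long axis deg -9.6
(126, 168, 32, 33) c 0.5652 -0.0124 size 31.5 24.3 long axis deg 22.0
(395, 125, 38, 26) c 0.6155 -0.2986 size 37.3 25.7 long axis deg -89.9
(109, 77, 27, 35) c 0.6582 -0.0044 size 31.7 23.8 long axis deg -1.9
gold z.084
(208, 262, 19, 22) c 0.4856 -0.0971 size 24.2 17.2 long axis deg -9.6
(126, 168, 32, 33) c 0.5789 -0.0313 size 27.0 20.8 long axis deg 22.0
(395, 125, 38, 26) c 0.622 -0.2763 size 31.9 22.0 long axis deg -89.9
(109, 77, 27, 35) c 0.6585 -0.0245 size 27.2 20.4 long axis deg -1.9
brown z.034
(317, 268, 38, 46) c 0.429 -0.2325 size 64.7 45.0 long axis deg 1.4
(112, 150, 61, 65) c 0.565 -0.0125 size 63.8 44.8 long axis deg 21.2
(373, 112, 78, 50) c 0.6157 -0.297 size 78.7 50.8 long axis deg -89.9
(99, 60, 49, 67) c 0.6582 -0.0045 size 62.5 43.4 long axis deg -1.7
knob [[ 0.57853802 -0.15612252  0.094     ]]
plate corners [[ 0.6936 -0.1355  0.05  ]
 [ 0.5575 -0.1313  0.05  ]
 [ 0.6948 -0.3414  0.05  ]
 [ 0.5609 -0.3451  0.05  ]]
fence top near face ends [[ 0.6493 -0.2096  0.062 ]
 [ 0.6504 -0.3335  0.062 ]]
tray [[ 0.7107 -0.0653  0.018 ]
 [ 0.5285 -0.0635  0.018 ]]
```

```bash
python3 -m jog '{"rotation":[[0,0,0],[0,0,0],[0,0,0],[0,0,0],[0,0,0],[0,0,0],[0,0,0],[0,0,0]],"delta_pos":[[1,4,0],[1,4,0],[1,4,0],[1,1.2,2],[0,0,4],[0,0,4],[0,0,2],[0,0,1.4]],"gripper":[-1,-1,-1,-1,-1,-1,-1,-1]}' 60
python3 -m jog '{"rotation":[[0,0,0],[0,0,0]],"delta_pos":[[0,0,1],[0,0,0]],"gripper":[-1,-1]}'
python3 -c "
from h import *
c=shot('wrist','pics/w4.png');print(tool([.622,-.276,.074]))"
```

```text
time: 6.25
tcp_pos: [0.6169, -0.2757, 0.0879]
ee_rot: [-3.138, -0.0, 0.009]
ft_force: [-0.3, -0.2, 0.1]
grip_width: 0.0854
gripper_force: 0.0
time: 6.45
tcp_pos: [0.6182, -0.2769, 0.0808]
ee_rot: [-3.14, 0.001, 0.003]
ft_force: [-0.7, -0.1, 1.1]
grip_width: 0.0853
gripper_force: 0.0
[ 0.31 -0.13  0.82]
```

View pics/w4.png

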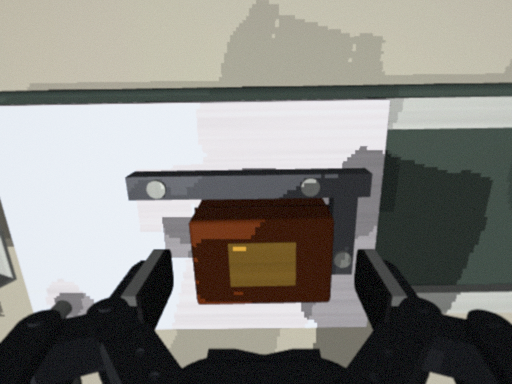

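```bash
python3 -m jog '{"rotation":[[0,0,0],[0,0,0]],"delta_pos":[[0.3,-0.1,0.7],[0,0,0]],"gripper":[-1,-1]}'
python3 -m jog '{"rotation":[[0,0,0],[0,0,0],[0,0,0],[0,0,0],[0,0,0]],"delta_pos":[[0,0,0],[0,0,0],[0,0,0],[0,0,0],[0,0,0]],"gripper":[0,0.2,0.2,0.2,0.2]}'
python3 -m jog '{"rotation":[[0,0,0],[0,0,0],[0,0,0],[0,0,0]],"delta_pos":[[0,0,-2],[0,0,-3],[0,0,-4],[0,0,0]],"gripper":[0.2,0.2,0.2,0.2]}'
```

```text
time: 6.7
tcp_pos: [0.6224, -0.2763, 0.0756]
ee_rot: [3.142, -0.001, 0.002]
ft_force: [0.5, -0.4, -0.7]
grip_width: 0.0854
gripper_force: 0.0
time: 7.2
tcp_pos: [0.6225, -0.277, 0.0765]
ee_rot: [3.141, -0.002, 0.003]
ft_force: [-0.1, 0.2, 6.2]
grip_width: 0.0624
gripper_force: 67.6
time: 7.6
tcp_pos: [0.6248, -0.2778, 0.1711]
ee_rot: [3.138, -0.002, 0.015]
ft_force: [1.4, -0.5, -0.3]
grip_width: 0.0625
gripper_force: 67.1
```

```bash
python3 -m jog '{"rotation":[[0,0,0],[0,0,0],[0,0,0],[0,0,0],[0,0,0],[0,0,0],[0,0,0],[0,0,0]],"delta_pos":[[0,-3,0],[0,-4,0],[0,-4,0],[0,-4,0],[0,-4,0],[0,-4,0],[0,-4,0],[-1,-4,0]],"gripper":[0.2,0.2,0.2,0.2,0.2,0.2,0.2,0.2]}'
python3 -m jog '{"rotation":[[0,0,0],[0,0,0],[0,0,0],[0,0,0],[0,0,0],[0,0,0],[0,0,0]],"delta_pos":[[-2,-4,0],[-2,-4,0],[-2,-4,0],[-2,-4,0],[-2,-3,0],[0,0,0],[0,0,0]],"gripper":[0.2,0.2,0.2,0.2,0.2,0.2,0.2]}'
python3 - <<'E'
from h import *
o=get_obs();print(o['joint_positions'].round(2))
c=shot('wrist','pics/w5.png')
E
```

```text
time: 8.4
tcp_pos: [0.6121, 0.0349, 0.1643]
ee_rot: [-3.142, 0.002, 0.001]
ft_force: [0.4, -0.2, -1.4]
grip_width: 0.0625
gripper_force: 67.0
time: 9.1
tcp_pos: [0.5115, 0.2239, 0.1646]
ee_rot: [3.141, 0.002, -0.002]
ft_force: [-0.0, -0.9, -0.9]
grip_width: 0.0623
gripper_force: 67.0
[-0.27  0.38 -0.27  1.89  0.13  0.89 -2.18]
```

View pics/w5.png

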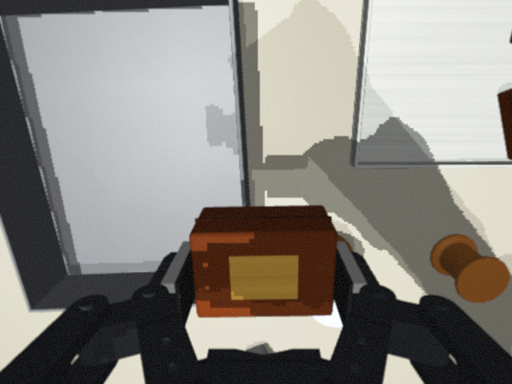

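```bash
python3 - <<'E'
from h import *
c=shot('wrist')
print(get_obs()['tcp_pos'])
print('floor left edge',onz(c,[(18,15),(66,275),(160,270)],.003).round(4))
print('rim right',onz(c,[(241,5),(249,150)],.06).round(4))
print('rim bottom-left outer',onz(c,[(33,310),(130,306)],.06).round(4), 'top inner rim',onz(c,[(10,12),(230,4)],.06).round(4))
E
```

```text
[0.51280659 0.22189225 0.16474535]
floor left edge [[0.6495 0.4241 0.003 ]
 [0.4033 0.4326 0.003 ]
 [0.4092 0.332  0.003 ]]
rim right [[0.6435 0.2371 0.06  ]
 [0.5477 0.2334 0.06  ]]
rim bottom-left outer [[0.4044 0.4279 0.06  ]
 [0.4086 0.3409 0.06  ]] top inner rim [[0.6399 0.3895 0.06  ]
 [0.6441 0.2443 0.06  ]]
```

```bash
python3 -m jog '{"rotation":[[0,0,0],[0,0,0],[0,0,0],[0,0,0],[0,0,0],[0,0,0]],"delta_pos":[[-1.9,-3.6,0],[-1.9,-3.6,0],[-1.9,-3.6,0],[0,0,4],[0,0,4],[0,0,0]],"gripper":[0.2,0.2,0.2,0.2,0.2,0.2]}'
python3 -c "
from h import *
print(tool([.456,.33,.031]))"
```

```text
time: 9.8
tcp_pos: [0.4534, 0.3274, 0.0803]
ee_rot: [3.134, -0.005, -0.013]
ft_force: [-1.0, -1.4, 0.3]
grip_width: 0.0625
gripper_force: 66.9
[ 0.3  -0.3   4.93]
```

```bash
python3 -m jog '{"rotation":[[0,0,0],[0,0,0],[0,0,0],[0,0,0]],"delta_pos":[[0.2,-0.3,3],[0,0,1.3],[0,0,0.4],[0,0,0]],"gripper":[0.2,0.2,0.2,0.2]}'
python3 -m jog '{"rotation":[[0,0,0],[0,0,0],[0,0,0],[0,0,-0.1],[0,0,-0.1],[0,0,-0.1],[0,0,-0.08],[0,0,0]],"delta_pos":[[0,0,0],[0,0,0],[0,0,-3],[0,0,-4],[0,3,-4],[0,4,-2],[0,4,0],[0,0,0]],"gripper":[-1,-1,-1,-1,-1,-1,-1,-1]}'
```

```text
time: 10.2
tcp_pos: [0.4581, 0.3341, 0.0388]
ee_rot: [3.141, -0.004, 0.001]
ft_force: [0.1, -0.2, -1.1]
grip_width: 0.0627
gripper_force: 67.0
time: 11.0
tcp_pos: [0.4829, 0.2207, 0.1698]
ee_rot: [3.084, 0.577, 0.005]
ft_force: [0.0, -0.6, 0.2]
grip_width: 0.0857
gripper_force: 0.0
```

```bash
python3 -c "
from h import *
print(tool([.54,-.02,.19]))"
```

```text
[-3.37 24.52 -1.92]
```

```bash
python3 -m jog '{"rotation":[[0,0,0],[0,0,0],[0,0,0],[0,0,0],[0,0,0],[0,0,0],[0,0,0]],"delta_pos":[[-0.5,4.5,-0.5],[-0.5,4.5,-0.5],[-0.6,4.5,-0.5],[-0.6,4.5,-0.5],[-0.6,4.5,0],[-0.6,2,0],[0,0,0]],"gripper":[-1,-1,-1,-1,-1,-1,-1]}'
python3 look.py; python3 -c "
from h import *
print(tool([.565,-.0125,.022]))"
```

```text
time: 11.7
tcp_pos: [0.5395, -0.0169, 0.1887]
ee_rot: [3.086, 0.58, 0.001]
ft_force: [-0.6, 0.1, 1.5]
grip_width: 0.0856
gripper_force: 0.0
[ 0.5393 -0.0141  0.1887]
gold z.037
(272, 260, 30, 27) c 0.4545 -0.0755 size 27.1 20.1 long axis deg -9.7
(256, 134, 27, 35) c 0.5652 -0.0127 size 31.3 23.1 long axis deg 22.3
(282, 17, 41, 50) c 0.6582 -0.0046 size 31.2 23.4 long axis deg -2.2
gold z.084
(272, 260, 30, 27) c 0.4811 -0.0608 size 22.5 16.7 long axis deg -9.7
(256, 134, 27, 35) c 0.5733 -0.0085 size 26.0 19.2 long axis deg 22.3
(282, 17, 41, 50) c 0.6507 -0.0018 size 26.0 19.5 long axis deg -2.2
brown z.034
(169, 229, 43, 62) c 0.4308 0.0202 size 71.0 42.3 long axis deg 19.8
(48, 187, 47, 52) c 0.4437 0.1392 size 51.3 37.0 long axis deg 38.3
(245, 114, 49, 71) c 0.5657 -0.0128 size 64.2 43.6 long axis deg 21.3
(264, 0, 78, 91) c 0.6579 -0.0048 size 63.8 43.0 long axis deg -1.9
[ 2.44  0.79 16.68]
```

```bash
python3 -m jog '{"rotation":[[0,0,0],[0,0,0],[0,0,0],[0,0,0],[0,0,0],[0,0,0],[0,0,0],[0,0,0]],"delta_pos":[[1.2,0.4,2],[1.2,0.3,3],[0,0,3],[0,0,3],[0,0,2.5],[0,0,2],[0,0,1],[0,0,0]],"gripper":[-0.4,-0.4,-0.4,-0.4,-0.4,-0.4,-0.4,-0.4]}'
python3 -m jog '{"rotation":[[0,0,0],[0,0,0],[0,0,0],[0,0,0],[0,0,0]],"delta_pos":[[0,0,0],[0,0,0],[0,0,0],[0,0,0],[0,0,0]],"gripper":[-0.4,0.4,0.4,0.4,0.4]}' 60
python3 -m jog '{"rotation":[[0,0,0],[0,0,0],[0,0,0],[0,0,0],[0,0,0.1],[0,0,0.1],[0,0,0.1],[0,0,0.08]],"delta_pos":[[0,0,-2],[0,0,-3],[0,0,-3],[0,-2,-3],[0,-3,0],[0,-3.5,0],[0,-4,0],[0,-4,0]],"gripper":[0.4,0.4,0.4,0.4,0.4,0.4,0.4,0.4]}'
python3 -c "
from h import *
print(tool([.526,.33,.15]))"
```

```text
time: 12.55
tcp_pos: [0.5632, -0.0088, 0.0224]
ee_rot: [-3.084, -0.595, 0.003]
ft_force: [0.0, 0.1, 0.2]
grip_width: 0.0596
gripper_force: 0.0
time: 13.05
tcp_pos: [0.5653, -0.0104, 0.0249]
ee_rot: [3.085, 0.591, 0.005]
ft_force: [-1.0, -0.4, 6.3]
grip_width: 0.0429
gripper_force: 62.7
time: 13.85
tcp_pos: [0.5247, 0.1494, 0.1336]
ee_rot: [3.141, -0.009, 0.0]
ft_force: [1.3, 0.4, -1.1]
grip_width: 0.043
gripper_force: 62.9
[  0.02 -18.06  -1.64]
```

```bash
python3 -m jog '{"rotation":[[0,0,0],[0,0,0],[0,0,0],[0,0,0],[0,0,0],[0,0,0],[0,0,0],[0,0,0]],"delta_pos":[[0,-4,0],[0,-4.5,0],[0,-4.5,0],[0,-4,0],[0,-1,0],[0,0,3],[0,0,3],[0,0,0]],"gripper":[0.4,0.4,0.4,0.4,0.4,0.4,0.4,0.4]}'
python3 -c "
from h import *
print(tool([.526,.33,.026]))"
```

```text
time: 14.65
tcp_pos: [0.5233, 0.3259, 0.0694]
ee_rot: [3.136, -0.003, -0.011]
ft_force: [-0.1, -0.6, -1.3]
grip_width: 0.0427
gripper_force: 62.8
[ 0.3  -0.44  4.33]
```

```bash
python3 -m jog '{"rotation":[[0,0,0],[0,0,0],[0,0,0],[0,0,0],[0,0,0]],"delta_pos":[[0.3,0,2.5],[0,0,1.2],[0,0,0.5],[0,0,0],[0,0,0]],"gripper":[0.4,0.4,0.4,0.4,0.4]}'
python3 -m jog '{"rotation":[[0,0,0],[0,0,0],[0,0,0],[0,0,0],[0,0,0],[0,0,0],[0,0,0],[0,0,0]],"delta_pos":[[0,0,0],[0,0,0],[0,0,0],[0,0,-3],[0,0,-4],[0,0,-4],[0,4,-2],[0,4,-1]],"gripper":[-0.4,-0.4,-0.4,-0.4,-0.4,-0.4,-0.4,-0.4]}'
python3 - <<'E'
from h import *
print(get_obs()['tcp_pos'])
c=shot('wrist','pics/w6.png');print(tool([.62,-.005,.18]))
E
```

```text
time: 15.15
tcp_pos: [0.5293, 0.3291, 0.0323]
ee_rot: [-3.141, 0.002, -0.002]
ft_force: [0.3, 0.2, -1.4]
grip_width: 0.0428
gripper_force: 62.8
time: 15.95
tcp_pos: [0.5296, 0.25, 0.1744]
ee_rot: [-3.139, -0.003, -0.007]
ft_force: [-0.1, -0.5, 0.3]
grip_width: 0.0599
gripper_force: 0.0
[0.52955847 0.2499526  0.17435596]
[ 9.12 24.41 -0.4 ]
```

View pics/w6.png

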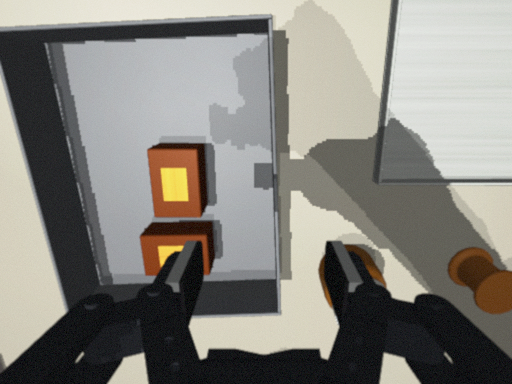

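```bash
python3 -m jog '{"rotation":[[0,0,0],[0,0,0],[0,0,0],[0,0,0],[0,0,0],[0,0,0],[0,0,0]],"delta_pos":[[1.5,4,0],[1.5,4.5,0],[1.5,4.5,0],[1.5,4.5,0],[1.5,4.5,0],[1.5,2.4,0],[0,0,0]],"gripper":[-0.4,-0.4,-0.4,-0.4,-0.4,-0.4,-0.4]}'
python3 look.py; python3 -c "
from h import *
print(tool([.658,-.005,.022]))"
```

```text
time: 16.7
tcp_pos: [0.6201, -0.0016, 0.1712]
ee_rot: [3.139, -0.016, 0.002]
ft_force: [0.1, -0.4, 0.4]
grip_width: 0.0596
gripper_force: 0.0
[0.619  0.002  0.1711]
gold z.037
(326, 318, 13, 23) c 0.4644 -0.0714 size 27.1 9.8 long axis deg -10.2
(253, 122, 28, 38) c 0.6579 -0.0048 size 31.0 22.6 long axis deg -1.2
gold z.084
(326, 318, 13, 23) c 0.5063 -0.0589 size 22.3 8.1 long axis deg -10.2
(253, 122, 28, 38) c 0.6653 -0.0043 size 25.5 18.6 long axis deg -1.2
brown z.034
(221, 319, 40, 33) c 0.4557 0.0234 size 41.5 39.7 long axis deg 80.3
(241, 100, 53, 77) c 0.6585 -0.0048 size 63.8 43.0 long axis deg -1.8
[ 3.9   0.67 14.91]
```

```bash
python3 -m jog '{"rotation":[[0,0,0.03],[0,0,0],[0,0,0],[0,0,0],[0,0,0],[0,0,0],[0,0,0],[0,0,0]],"delta_pos":[[2,0.35,1],[1.9,0.3,3],[0,0,3],[0,0,3],[0,0,2.4],[0,0,1.5],[0,0,1],[0,0,0]],"gripper":[-0.4,-0.4,-0.4,-0.4,-0.4,-0.4,-0.4,-0.4]}'
python3 -m jog '{"rotation":[[0,0,0],[0,0,0],[0,0,0],[0,0,0],[0,0,0]],"delta_pos":[[0,0,0],[0,0,0],[0,0,0],[0,0,0],[0,0,0]],"gripper":[-0.4,0.4,0.4,0.4,0.4]}' 60
python3 -m jog '{"rotation":[[0,0,-0.03],[0,0,0],[0,0,0],[0,0,0],[0,0,0],[0,0,0],[0,0,0],[0,0,0]],"delta_pos":[[0,0,-2],[0,0,-3],[0,0,-3],[0,-2,-3],[0,-3,-1],[-1,-3.5,0],[-1,-4,0],[-1,-4,0]],"gripper":[0.4,0.4,0.4,0.4,0.4,0.4,0.4,0.4]}'
python3 - <<'E'
from h import *
c=shot('scene');print(get_obs()['grip_width'])
print('gold');blobs(c,(15,110,120),(32,255,255),.037,amin=20,amax=500)
E
python3 -c "
from h import *
print(tool([.606,.33,.15]))"
```

```text
time: 17.55
tcp_pos: [0.6567, -0.0016, 0.0214]
ee_rot: [-3.141, 0.047, 0.003]
ft_force: [0.0, 0.1, 0.3]
grip_width: 0.0599
gripper_force: 0.0
time: 18.05
tcp_pos: [0.6586, -0.0024, 0.024]
ee_rot: [-3.141, 0.049, -0.005]
ft_force: [-0.2, 0.6, 6.5]
grip_width: 0.0426
gripper_force: 62.8
time: 18.85
tcp_pos: [0.6269, 0.1635, 0.1424]
ee_rot: [3.141, -0.003, 0.0]
ft_force: [1.0, 0.0, -0.7]
grip_width: 0.0428
gripper_force: 62.2
0.042757598117049656
gold
(214, 195, 10, 9) c 0.4539 -0.0953 size 27.6 18.3 long axis deg -4.5
[ -1.63 -15.58  -0.62]
```

```bash
python3 -m jog '{"rotation":[[0,0,0],[0,0,0],[0,0,0],[0,0,0],[0,0,0],[0,0,0],[0,0,0],[0,0,0]],"delta_pos":[[-0.4,-4,0],[-0.4,-4.5,0],[-0.4,-4.5,0],[-0.2,-3,0],[0,0,3],[0,0,3],[0,0,2.5],[0,0,0]],"gripper":[0.4,0.4,0.4,0.4,0.4,0.4,0.4,0.4]}'
python3 -c "
from h import *
print(tool([.608,.332,.025]))"
```

```text
time: 19.7
tcp_pos: [0.6109, 0.3206, 0.0529]
ee_rot: [3.137, -0.002, -0.012]
ft_force: [-2.1, -0.4, -1.5]
grip_width: 0.0429
gripper_force: 62.1
[-0.27 -1.15  2.79]
```

Then rise, turn 90° ccw-equivalent not needed yet; look at the tote on leaving.

```bash
python3 -m jog '{"rotation":[[0,0,0],[0,0,0],[0,0,0],[0,0,0]],"delta_pos":[[-0.2,-0.6,1.5],[0,0,1],[0,0,0.2],[0,0,0]],"gripper":[0.4,0.4,0.4,0.4]}'
python3 -m jog '{"rotation":[[0,0,0],[0,0,0],[0,0,0],[0,0,0],[0,0,0],[0,0,0],[0,0,0],[0,0,0]],"delta_pos":[[0,0,0],[0,0,0],[0,0,0],[0,0,-4],[-2,0,-4],[-4,0,-4],[-4,1,-3],[0,0,0]],"gripper":[-0.4,-0.4,-0.4,-0.4,-0.4,-0.4,-0.4,-0.4]}'
python3 - <<'E'
from h import *
print(get_obs()['tcp_pos'])
c=shot('wrist','pics/w7.png')
print('gold');blobs(c,(15,110,120),(32,255,255),.037,amin=20)
print(tool([.43,-.2,.19]))
E
```

```text
time: 20.1
tcp_pos: [0.6118, 0.3286, 0.0304]
ee_rot: [3.142, -0.002, 0.0]
ft_force: [0.4, 0.3, -1.6]
grip_width: 0.0429
gripper_force: 62.1
time: 20.9
tcp_pos: [0.5143, 0.3207, 0.1802]
ee_rot: [-3.138, -0.005, -0.007]
ft_force: [-0.4, 0.3, 0.1]
grip_width: 0.0596
gripper_force: 0.0
[0.51432366 0.32070679 0.18024805]
gold
(398, 249, 59, 44) c 0.4294 0.1659 size 57.7 32.5 long axis deg -49.9
(233, 228, 33, 23) c 0.4572 0.3352 size 30.8 23.2 long axis deg -89.8
(242, 149, 27, 35) c 0.5285 0.3291 size 30.9 23.3 long axis deg 0.2
(240, 45, 30, 41) c 0.6119 0.3288 size 30.1 23.2 long axis deg 0.1
[-8.68 51.98 -1.34]
```

View pics/w7.png

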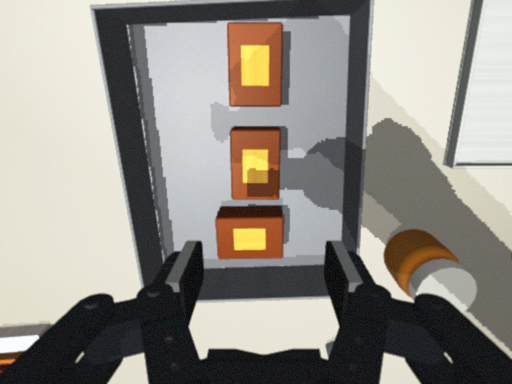

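```bash
python3 -m jog '{"rotation":[[0,0,0],[0,0,0],[0,0,0],[0,0,0],[0,0,0],[0,0,0],[0,0,0],[0,0,0]],"delta_pos":[[0,4,0],[0,4.5,0],[0,4.5,0],[0,4.5,0],[0,4.5,0],[-1,4.5,0],[-1,4.5,0],[-1,4.5,0]],"gripper":[-0.4,-0.4,-0.4,-0.4,-0.4,-0.4,-0.4,-0.4]}'
python3 -m jog '{"rotation":[[0,0,0],[0,0,0],[0,0,0],[0,0,0],[0,0,0],[0,0,0]],"delta_pos":[[-1,4.5,0],[-1,4.5,0],[-1,4.5,0],[-1,3,0],[-1,0,0],[0,0,0]],"gripper":[-0.4,-0.4,-0.4,-0.4,-0.4,-0.4]}'
cat >> look.py <<'E'
print('dark z.034');blobs(c,(0,0,0),(45,45,45),.034,hsv=False,amin=150,amax=3000,roi=(150,60,350,260))
E
python3 look.py; python3 -c "
from h import *
print(tool([.429,-.234,.029]))"
```

```text
time: 21.75
tcp_pos: [0.4868, -0.0387, 0.1744]
ee_rot: [3.141, -0.004, -0.0]
ft_force: [0.5, -0.8, 1.0]
grip_width: 0.0602
gripper_force: 0.0
time: 22.35
tcp_pos: [0.4352, -0.202, 0.1742]
ee_rot: [-3.141, 0.007, 0.003]
ft_force: [0.6, -0.0, 1.4]
grip_width: 0.06
gripper_force: 0.0
[ 0.4364 -0.2008  0.1745]
gold z.037
(130, 155, 25, 33) c 0.4457 -0.0958 size 27.7 20.1 long axis deg -9.5
gold z.084
(130, 155, 25, 33) c 0.4579 -0.1146 size 22.8 16.6 long axis deg -9.5
brown z.034
(0, 160, 59, 63) c 0.4284 0.017 size 75.5 41.6 long axis deg -63.5
(274, 152, 50, 71) c 0.4295 -0.2332 size 66.0 43.6 long axis deg 1.7
dark z.034
(325, 241, 14, 19) c 0.3666 -0.2671 size 19.3 12.9 long axis deg -0.3
(285, 171, 28, 35) c 0.4288 -0.2334 size 32.3 24.6 long axis deg 0.9
(274, 148, 49, 7) c 0.4626 -0.2318 size 41.5 5.2 long axis deg 89.7
(150, 142, 28, 47) c 0.4503 -0.1148 size 41.3 22.9 long axis deg -0.3
[-0.72  3.33 14.55]
```

```bash
python3 -m jog '{"rotation":[[0,0,-0.024],[0,0,0],[0,0,0],[0,0,0],[0,0,0],[0,0,0],[0,0,0]],"delta_pos":[[-0.6,3.3,2],[0,0,3],[0,0,4],[0,0,3],[0,0,2.4],[0,0,0],[0,0,0]],"gripper":[-0.4,-0.4,-0.4,-0.4,-0.4,-0.4,-0.4]}'
python3 -m jog '{"rotation":[[0,0,0],[0,0,0],[0,0,0],[0,0,0]],"delta_pos":[[0,0,0],[0,0,0],[0,0,0],[0,0,0]],"gripper":[0.4,0.4,0.4,0.4]}' 60
python3 -m jog '{"rotation":[[0,0,0.024],[0,0,0],[0,0,-0.12],[0,0,-0.12],[0,0,-0.12],[0,0,-0.12],[0,0,-0.12],[0,0,-0.12]],"delta_pos":[[0,0,-2],[0,0,-4],[0,0,-4],[0,0,-3],[0,0,0],[0,0,0],[0,0,0],[0,0,0]],"gripper":[0.4,0.4,0.4,0.4,0.4,0.4,0.4,0.4]}'
python3 -m jog '{"rotation":[[0,0,-0.13],[0,0,-0.13],[0,0,-0.13],[0,0,-0.13],[0,0,-0.13],[0,0,-0.13],[0,0,-0.07],[0,0,0]],"delta_pos":[[0,0,0],[0,0,0],[0,0,0],[0,0,0],[0,0,0],[0,0,0],[0,0,0],[0,0,0]],"gripper":[0.4,0.4,0.4,0.4,0.4,0.4,0.4,0.4]}'
python3 -c "
from h import *
o=get_obs();print(R.from_rotvec(o['ee_rot']).as_matrix().round(3),o['joint_positions'].round(2));print(tool([.620,-.270,.15]))"
```

```text
time: 23.1
tcp_pos: [0.4315, -0.2329, 0.0311]
ee_rot: [-3.141, -0.039, -0.0]
ft_force: [0.3, -0.5, -0.0]
grip_width: 0.0597
gripper_force: 0.0
time: 23.5
tcp_pos: [0.432, -0.2343, 0.0327]
ee_rot: [3.14, 0.036, 0.005]
ft_force: [-1.0, 1.2, 7.1]
grip_width: 0.0423
gripper_force: 62.5
time: 24.3
tcp_pos: [0.4303, -0.234, 0.1617]
ee_rot: [2.937, 1.112, 0.001]
ft_force: [0.1, 0.5, -1.1]
grip_width: 0.0422
gripper_force: 61.5
time: 25.1
tcp_pos: [0.4302, -0.2341, 0.1614]
ee_rot: [2.224, 2.218, -0.0]
ft_force: [0.0, 0.8, -0.7]
grip_width: 0.0423
gripper_force: 61.5
[[ 0.003  1.     0.   ]
 [ 1.    -0.003 -0.   ]
 [-0.     0.    -1.   ]] [ 0.69  0.29 -0.33  2.04  0.12  0.83  0.29]
[-3.54 18.99  1.15]
```

```bash
python3 -m jog '{"rotation":[[0,0,0],[0,0,0],[0,0,0],[0,0,0],[0,0,0],[0,0,0],[0,0,0],[0,0,0]],"delta_pos":[[-0.7,4,0],[-0.8,4,0],[-0.8,4,0],[-0.8,4,0],[-0.5,3,2],[0,0,2.5],[0,0,1.5],[0,0,0]],"gripper":[0.4,0.4,0.4,0.4,0.4,0.4,0.4,0.4]}'
python3 -c "
from h import *
c=shot('wrist','pics/w8.png');print(tool([.622,-.271,.084]))"
```

```text
time: 25.9
tcp_pos: [0.618, -0.2698, 0.0982]
ee_rot: [-2.221, -2.214, 0.005]
ft_force: [-0.3, -0.4, -0.6]
grip_width: 0.0424
gripper_force: 61.6
[-0.07  0.3   1.61]
```

View pics/w8.png

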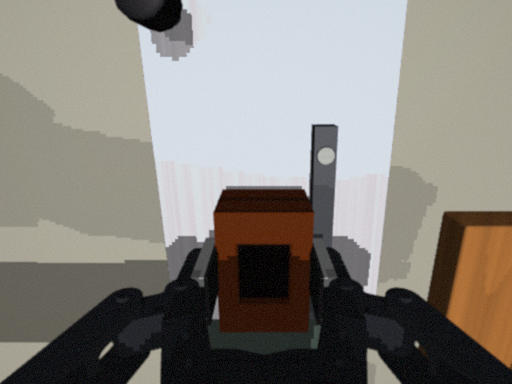

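```bash
python3 -m jog '{"rotation":[[0,0,0],[0,0,0],[0,0,0]],"delta_pos":[[0,0.1,0.8],[0,0,0.5],[0,0,0]],"gripper":[0.4,0.4,0.4]}' 40
python3 -m jog '{"rotation":[[0,0,0],[0,0,0]],"delta_pos":[[0,0.2,0.15],[0,0,0]],"gripper":[0.4,0.4]}'
```

```text
time: 26.25
tcp_pos: [0.621, -0.2704, 0.088]
ee_rot: [-2.224, -2.219, 0.0]
ft_force: [1.0, 0.8, -1.0]
grip_width: 0.0428
gripper_force: 61.6
time: 26.45
tcp_pos: [0.623, -0.2707, 0.0867]
ee_rot: [-2.224, -2.219, 0.002]
ft_force: [-3.0, -0.2, -0.1]
grip_width: 0.0426
gripper_force: 61.7
```

```bash
python3 -m jog '{"rotation":[[0,0,0],[0,0,0]],"delta_pos":[[0,0,0.3],[0,0,0]],"gripper":[0.4,0.4]}'
python3 -m jog '{"rotation":[[0,0,0],[0,0,0]],"delta_pos":[[0,0,0.2],[0,0,0]],"gripper":[0.4,0.4]}'
```

```text
time: 26.65
tcp_pos: [0.623, -0.2705, 0.0832]
ee_rot: [-2.224, -2.219, 0.001]
ft_force: [-2.1, 0.0, -1.4]
grip_width: 0.0421
gripper_force: 61.6
time: 26.85
tcp_pos: [0.623, -0.2706, 0.0828]
ee_rot: [-2.224, -2.219, 0.002]
ft_force: [-5.6, 0.2, 7.2]
grip_width: 0.0424
gripper_force: 62.5
```

```bash
python3 -m jog '{"rotation":[[0,0,0],[0,0,0]],"delta_pos":[[0,0.1,-0.15],[0,0,0]],"gripper":[0.4,0.4]}'
python3 -m jog '{"rotation":[[0,0,0],[0,0,0]],"delta_pos":[[-0.4,0,0],[0,0,0]],"gripper":[0.4,0.4]}'
python3 -m jog '{"rotation":[[0,0,0],[0,0,0]],"delta_pos":[[-0.3,0,0],[0,0,0]],"gripper":[0.4,0.4]}'
python3 -c "
from h import *
c=shot('wrist','pics/w9.png')"
```

```text
time: 27.05
tcp_pos: [0.6231, -0.2707, 0.0829]
ee_rot: [-2.222, -2.218, 0.003]
ft_force: [-5.6, -0.2, 3.0]
grip_width: 0.0426
gripper_force: 62.1
time: 27.25
tcp_pos: [0.6232, -0.2715, 0.0829]
ee_rot: [-2.218, -2.217, 0.0]
ft_force: [-7.6, 3.9, 3.8]
grip_width: 0.0425
gripper_force: 62.3
time: 27.45
tcp_pos: [0.6233, -0.2734, 0.0829]
ee_rot: [-2.216, -2.217, -0.001]
ft_force: [-6.9, 6.7, 5.0]
grip_width: 0.0425
gripper_force: 62.4
```

View pics/w9.png

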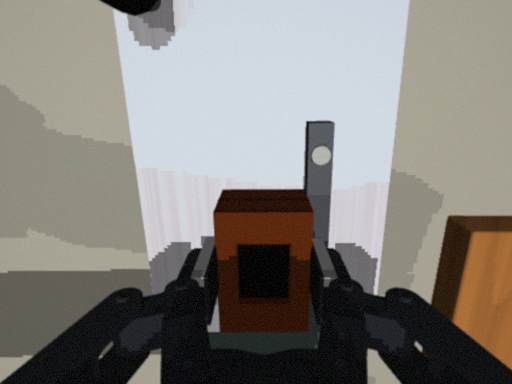

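```bash
python3 - <<'E'
from h import *
c=shot('wrist'); print(get_obs()['tcp_pos'])
print('fence top left edge',onz(c,[(305,122),(305,185)],.062).round(4),'right',onz(c,[(332,122)],.062).round(4))
print('plate edges',onz(c,[(116,20),(135,150),(408,20),(396,150)],.05).round(4))
print('lid corners',onz(c,[(217,211),(309,211),(219,330),(307,330)],.0845).round(4))
print('foot far face',onz(c,[(220,192),(306,192)],.051).round(4))
E
```

```text
[ 0.62330081 -0.27331649  0.08294911]
fence top left edge [[ 0.6429 -0.209   0.062 ]
 [ 0.6441 -0.2398  0.062 ]] right [[ 0.6555 -0.209   0.062 ]]
plate edges [[ 0.5551 -0.1639  0.05  ]
 [ 0.5565 -0.2245  0.05  ]
 [ 0.69   -0.1639  0.05  ]
 [ 0.6921 -0.2243  0.05  ]]
lid corners [[ 0.6034 -0.2449  0.0845]
 [ 0.6434 -0.2448  0.0845]
 [ 0.6016 -0.3082  0.0845]
 [ 0.6452 -0.308   0.0845]]
foot far face [[ 0.6    -0.2471  0.051 ]
 [ 0.6463 -0.247   0.051 ]]
```

```bash
python3 -m jog '{"rotation":[[0,0,0],[0,0,0]],"delta_pos":[[0,-0.2,0],[0,0,0]],"gripper":[0.4,0.4]}'
python3 -m jog '{"rotation":[[0,0,0],[0,0,0]],"delta_pos":[[-0.25,0,0],[0,0,0]],"gripper":[0.4,0.4]}'
python3 -m jog '{"rotation":[[0,0,0],[0,0,0]],"delta_pos":[[-0.25,0,0],[0,0,0]],"gripper":[0.4,0.4]}'
```

```text
time: 27.75
tcp_pos: [0.623, -0.2754, 0.0831]
ee_rot: [-2.222, -2.219, -0.004]
ft_force: [-1.8, 4.8, 1.5]
grip_width: 0.0427
gripper_force: 61.7
time: 27.95
tcp_pos: [0.623, -0.276, 0.0831]
ee_rot: [-2.219, -2.218, -0.005]
ft_force: [-3.4, 7.8, 2.8]
grip_width: 0.0424
gripper_force: 62.0
time: 28.15
tcp_pos: [0.6231, -0.278, 0.0831]
ee_rot: [-2.218, -2.219, -0.006]
ft_force: [-2.6, 8.0, 3.2]
grip_width: 0.0426
gripper_force: 62.0
```

```bash
python3 -m jog '{"rotation":[[0,0,0],[0,0,0],[0,0,0],[0,0,0],[0,0,0],[0,0,0],[0,0,0]],"delta_pos":[[0,0,0],[0,0,0],[0,0,-2],[0,0,-3],[-1.5,0,-3],[-1.5,0,-2],[0,0,0]],"gripper":[-0.4,-0.4,-0.4,-0.4,-0.4,-0.4,-0.4]}'
python3 - <<'E'
from h import *
c=shot('wrist','pics/w10.png');print(get_obs()['tcp_pos'])
print('recess');blobs(c,(0,0,0),(35,35,35),.084,hsv=False,amin=300,amax=6000,roi=(150,60,350,330))
print('brown');blobs(c,(0,120,30),(14,255,255),.084,amin=400)
a=cv2.imread('pics/w10.png')[60:330,130:400];cv2.imwrite('pics/w10c.png',cv2.resize(a,None,fx=2.2,fy=2.2))
E
```

```text
time: 28.85
tcp_pos: [0.624, -0.3176, 0.1873]
ee_rot: [2.223, 2.206, 0.002]
ft_force: [0.0, -0.0, -0.8]
grip_width: 0.0595
gripper_force: 0.0
[ 0.62298348 -0.31523509  0.18485325]
recess
(325, 242, 25, 88) c 0.6891 -0.4038 size 91.9 17.7 long axis deg -74.1
(150, 242, 53, 88) c 0.5488 -0.402 size 92.7 43.9 long axis deg 83.1
(245, 129, 32, 40) c 0.6232 -0.2818 size 29.5 22.8 long axis deg -89.7
brown
(377, 131, 135, 212) c 0.7736 -0.3707 size 219.4 112.7 long axis deg -76.4
(231, 103, 60, 87) c 0.6235 -0.2813 size 64.4 43.2 long axis deg -89.7
```

View pics/w10c.png

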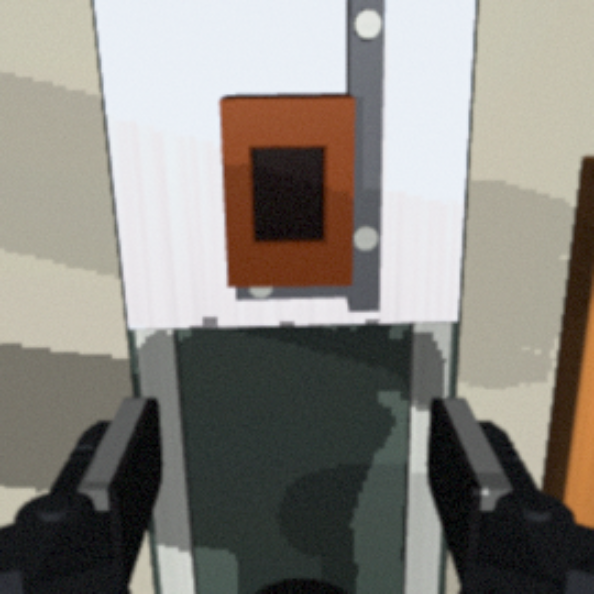

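```bash
python3 -m jog '{"rotation":[[0,0,0],[0,0,0],[0,0,0],[0,0,0],[0,0,0],[0,0,0],[0,0,0],[0,0,0]],"delta_pos":[[4,0,0],[4,0,0],[3,0,2],[0,0,4],[0,0,3],[0,0,1.4],[0,0,0],[0,0,0]],"gripper":[1,1,1,1,1,1,1,1]}' 40
python3 -c "
from h import *
print(tool([.624,-.234,.078]))"
```

```text
time: 29.7
tcp_pos: [0.6232, -0.2025, 0.0795]
ee_rot: [2.223, 2.218, 0.001]
ft_force: [-0.3, 0.5, 0.4]
grip_width: 0.0002
gripper_force: 0.0
[-3.15  0.09  0.15]
```

```bash
python3 -m jog '{"rotation":[[0,0,0],[0,0,0],[0,0,0],[0,0,0]],"delta_pos":[[-1.5,0,0],[-1,0,0],[-0.4,0,0],[0,0,0]],"gripper":[1,1,1,1]}'
python3 -m jog '{"rotation":[[0,0,0],[0,0,0],[0,0,0],[0,0,0],[0,0,0]],"delta_pos":[[-0.2,0,0],[-0.2,0,0],[-0.1,0,0],[0,0,0],[0,0,0]],"gripper":[1,1,1,1,1]}'
python3 -m jog '{"rotation":[[0,0,0],[0,0,0],[0,0,0]],"delta_pos":[[-0.15,0,0],[0,0,0],[0,0,0]],"gripper":[1,1,1]}'
```

```text
time: 30.1
tcp_pos: [0.6224, -0.2336, 0.0797]
ee_rot: [2.226, 2.215, -0.0]
ft_force: [1.0, 0.5, 0.3]
grip_width: 0.0001
gripper_force: 0.0
time: 30.6
tcp_pos: [0.6225, -0.2361, 0.0791]
ee_rot: [-2.223, -2.22, -0.0]
ft_force: [-0.1, 0.4, -0.0]
grip_width: -0.0002
gripper_force: 0.0
time: 30.9
tcp_pos: [0.6225, -0.2379, 0.0791]
ee_rot: [2.224, 2.219, -0.0]
ft_force: [0.1, -0.7, -0.0]
grip_width: -0.0001
gripper_force: 0.0
```

```bash
for i in 1; do python3 -m jog '{"rotation":[[0,0,0],[0,0,0],[0,0,0]],"delta_pos":[[-0.15,0,0],[0,0,0],[0,0,0]],"gripper":[1,1,1]}'|grep -E "tcp|ft"; done
python3 -m jog '{"rotation":[[0,0,0],[0,0,0],[0,0,0]],"delta_pos":[[-0.15,0,0],[0,0,0],[0,0,0]],"gripper":[1,1,1]}'|grep -E "tcp|ft"
python3 -m jog '{"rotation":[[0,0,0],[0,0,0],[0,0,0]],"delta_pos":[[-0.1,0,0],[0,0,0],[0,0,0]],"gripper":[1,1,1]}'|grep -E "tcp|ft"
```

```text
tcp_pos: [0.6225, -0.2391, 0.0791]
ft_force: [-0.4, 0.8, 0.3]
tcp_pos: [0.6225, -0.2392, 0.0791]
ft_force: [-1.8, 4.8, 2.6]
tcp_pos: [0.6225, -0.2392, 0.0791]
ft_force: [-2.3, 6.9, 2.5]
```

```bash
python3 -m jog '{"rotation":[[0,0,0],[0,0,0],[0,0,0],[0,0,0],[0,0,0],[0,0,0],[0,0,0]],"delta_pos":[[1,0,-2],[-1,-3,-2],[-2,-3,0],[-2,-0.2,0],[0,0,2.5],[0,0,1.5],[0,0,0]],"gripper":[1,1,1,1,1,1,1]}'
python3 -m jog '{"rotation":[[0,0,0],[0,0,0],[0,0,0]],"delta_pos":[[0,0.8,0],[0,0.4,0],[0,0,0]],"gripper":[1,1,1]}'
python3 -m jog '{"rotation":[[0,0,0],[0,0,0],[0,0,0]],"delta_pos":[[0,0.3,0],[0,0,0],[0,0,0]],"gripper":[1,1,1]}' |grep -E "tcp|ft"
python3 -m jog '{"rotation":[[0,0,0],[0,0,0],[0,0,0]],"delta_pos":[[0,0.2,0],[0,0,0],[0,0,0]],"gripper":[1,1,1]}' |grep -E "tcp|ft"
```

```text
time: 32.5
tcp_pos: [0.5587, -0.2815, 0.0765]
ee_rot: [-2.22, -2.216, 0.003]
ft_force: [-0.7, 0.7, 0.2]
grip_width: -0.0001
gripper_force: 0.0
time: 32.8
tcp_pos: [0.5744, -0.2813, 0.0801]
ee_rot: [2.22, 2.219, 0.002]
ft_force: [0.3, -0.2, -0.8]
grip_width: 0.0
gripper_force: 0.0
tcp_pos: [0.5755, -0.2818, 0.0793]
ft_force: [1.1, 0.2, -0.7]
tcp_pos: [0.5774, -0.2818, 0.0791]
ft_force: [0.9, -0.2, 1.1]
```

```bash
python3 -m jog '{"rotation":[[0,0,0],[0,0,0],[0,0,0]],"delta_pos":[[0,0.25,0],[0,0.2,0],[0,0,0]],"gripper":[1,1,1]}' |grep -E "tcp|ft"
python3 -m jog '{"rotation":[[0,0,0],[0,0,0]],"delta_pos":[[0,0.2,0],[0,0,0]],"gripper":[1,1]}' |grep -E "tcp|ft"
python3 -m jog '{"rotation":[[0,0,0],[0,0,0]],"delta_pos":[[0,0.2,0],[0,0,0]],"gripper":[1,1]}' |grep -E "tcp|ft"
python3 -m jog '{"rotation":[[0,0,0],[0,0,0]],"delta_pos":[[0,0.1,0],[0,0,0]],"gripper":[1,1]}' |grep -E "tcp|ft"
```

```text
tcp_pos: [0.5824, -0.2817, 0.0791]
ft_force: [-0.5, -0.4, -0.2]
tcp_pos: [0.5842, -0.2817, 0.0791]
ft_force: [-0.1, -0.4, 0.2]
tcp_pos: [0.5862, -0.2818, 0.0791]
ft_force: [0.0, 0.1, -0.6]
tcp_pos: [0.587, -0.2818, 0.0791]
ft_force: [-0.3, 0.5, 0.5]
```

```bash
python3 -m jog '{"rotation":[[0,0,0],[0,0,0]],"delta_pos":[[0,0.2,0],[0,0,0]],"gripper":[1,1]}' |grep -E "tcp|ft"
python3 -m jog '{"rotation":[[0,0,0],[0,0,0]],"delta_pos":[[0,0.15,0],[0,0,0]],"gripper":[1,1]}' |grep -E "tcp|ft"
python3 -m jog '{"rotation":[[0,0,0],[0,0,0]],"delta_pos":[[0,0.15,0],[0,0,0]],"gripper":[1,1]}' |grep -E "tcp|ft"
python3 -m jog '{"rotation":[[0,0,0],[0,0,0]],"delta_pos":[[0,0.1,0],[0,0,0]],"gripper":[1,1]}' |grep -E "tcp|ft"
```

```text
tcp_pos: [0.5878, -0.2819, 0.0789]
ft_force: [-4.3, 0.1, 2.4]
tcp_pos: [0.5879, -0.2819, 0.0788]
ft_force: [-7.4, 0.7, 5.2]
tcp_pos: [0.5879, -0.2819, 0.0787]
ft_force: [-11.1, 0.7, 7.1]
tcp_pos: [0.588, -0.2819, 0.0787]
ft_force: [-12.4, 2.1, 8.8]
```

```bash
python3 -m jog '{"rotation":[[0,0,0],[0,0,0.12],[0,0,0.12],[0,0,0.12],[0,0,0.12],[0,0,0.12],[0,0,0.12],[0,0,0.12]],"delta_pos":[[0,-1.5,0],[0,0,-3],[0,0,-4],[0,0,-3],[0,0,0],[0,0,0],[0,0,0],[0,0,0]],"gripper":[0.9,0.2,0.2,0.2,0.2,0.2,0.2,0.2]}' 60
python3 -m jog '{"rotation":[[0,0,0.13],[0,0,0.13],[0,0,0.13],[0,0,0.13],[0,0,0.13],[0,0,0.13],[0,0,0.122],[0,0,0]],"delta_pos":[[0,0,0],[0,0,0],[0,0,0],[0,0,0],[0,0,0],[0,0,0],[0,0,0],[0,0,0]],"gripper":[0,0,0,0,0,0,0,0]}'
python3 -c "
from h import *
print(tool([.4385,-.0846,.15]))"
```

```text
time: 35.9
tcp_pos: [0.5787, -0.2817, 0.1794]
ee_rot: [2.937, 1.112, 0.003]
ft_force: [0.5, -0.1, 0.3]
grip_width: 0.0342
gripper_force: 0.0
time: 36.7
tcp_pos: [0.5786, -0.2816, 0.1792]
ee_rot: [3.129, -0.27, 0.002]
ft_force: [0.1, 0.4, 0.3]
grip_width: 0.043
gripper_force: 0.0
[-17.19 -17.     2.89]
```

```bash
python3 -m jog '{"rotation":[[0,0,0],[0,0,0],[0,0,0],[0,0,0],[0,0,0],[0,0,0],[0,0,0],[0,0,0]],"delta_pos":[[-3.3,-3.3,0],[-3.4,-3.4,0],[-3.4,-3.4,0],[-3.4,-3.4,0],[-2.6,-2.5,0],[-1.1,-1,2],[0,0,1],[0,0,0]],"gripper":[0,0,0,0,0,0,0,0]}'
python3 - <<'E'
from h import *
c=shot('wrist');print(get_obs()['tcp_pos'])
print('gold');blobs(c,(15,110,120),(32,255,255),.009)
print('scene');blobs(shot('scene'),(15,110,120),(32,255,255),.009,amin=15,amax=300)
E
python3 -c "
from h import *
print(tool([.4385,-.0846,.03]))"
```

```text
time: 37.5
tcp_pos: [0.4376, -0.085, 0.1483]
ee_rot: [3.13, -0.269, -0.002]
ft_force: [0.2, -0.5, 0.2]
grip_width: 0.0427
gripper_force: 0.0
[ 0.43849715 -0.08558205  0.1489316 ]
gold
(251, 186, 25, 12) c 0.429 -0.0829 size 21.6 10.4 long axis deg 80.1
scene
(214, 193, 7, 6) c 0.4295 -0.0816 size 20.7 12.7 long axis deg 88.7
(340, 155, 11, 10) c 0.5884 0.3134 size 30.7 23.7 long axis deg -0.3
(332, 137, 10, 9) c 0.5151 0.3491 size 31.1 23.9 long axis deg 2.8
(317, 123, 11, 9) c 0.4423 0.3552 size 31.8 22.9 long axis deg -87.9
[-0.08 -0.12 11.93]
```

```bash
python3 - <<'E'
from h import *
c=shot('wrist','pics/w11.png');print(get_obs()['tcp_pos'])
for v in(50,80):blobs(c,(13,110,v),(34,255,255),.009)
E
```

```text
[ 0.43909063 -0.08586412  0.14950647]
(0, 210, 38, 76) c 0.4113 0.1586 size 85.5 33.5 long axis deg -24.5
(100, 190, 74, 71) c 0.4162 0.0369 size 80.3 54.4 long axis deg -62.7
(250, 166, 26, 34) c 0.4385 -0.0847 size 30.7 22.6 long axis deg -10.0
(0, 249, 12, 37) c 0.3961 0.1781 size 41.7 10.5 long axis deg -24.5
(100, 190, 74, 71) c 0.4161 0.0373 size 79.5 54.4 long axis deg -62.7
(250, 166, 26, 34) c 0.4385 -0.0847 size 30.7 22.6 long axis deg -10.0
```

```bash
python3 -m jog '{"rotation":[[0,0,0],[0,0,0],[0,0,0],[0,0,0],[0,0,0],[0,0,0]],"delta_pos":[[-0.08,-0.12,3],[0,0,4],[0,0,3],[0,0,2.3],[0,0,0],[0,0,0]],"gripper":[0.3,0.3,0.3,0.3,0.3,0.3]}'
python3 -m jog '{"rotation":[[0,0,0],[0,0,0],[0,0,0]],"delta_pos":[[0,0,0.3],[0,0,0],[0,0,0]],"gripper":[0.3,0.3,0.3]}'
```

```text
time: 38.25
tcp_pos: [0.4381, -0.0841, 0.0264]
ee_rot: [3.129, -0.273, 0.001]
ft_force: [-0.3, 0.0, -0.6]
grip_width: 0.03
gripper_force: 0.0
time: 38.55
tcp_pos: [0.4378, -0.0835, 0.0239]
ee_rot: [3.13, -0.272, 0.003]
ft_force: [-0.3, 0.4, 0.6]
grip_width: 0.0299
gripper_force: 0.0
```

```bash
python3 -m jog '{"rotation":[[0,0,0],[0,0,0],[0,0,0]],"delta_pos":[[0,0.1,0.3],[0,0,0],[0,0,0]],"gripper":[0.3,0.3,0.3]}'|grep -E "tcp|ft"
python3 -m jog '{"rotation":[[0,0,0],[0,0,0]],"delta_pos":[[0,0,0.15],[0,0,0]],"gripper":[0.3,0.3]}'|grep -E "tcp|ft"
python3 -m jog '{"rotation":[[0,0,0],[0,0,0]],"delta_pos":[[0,0,0.15],[0,0,0]],"gripper":[0.3,0.3]}'|grep -E "tcp|ft"
```

```text
tcp_pos: [0.437, -0.0844, 0.0201]
ft_force: [-0.0, -0.5, 0.4]
tcp_pos: [0.4369, -0.0843, 0.0184]
ft_force: [0.4, -0.3, 0.2]
tcp_pos: [0.4369, -0.0843, 0.0169]
ft_force: [0.5, 0.9, 0.0]
```

```bash
python3 -m jog '{"rotation":[[0,0,0],[0,0,0]],"delta_pos":[[0.15,0,0.1],[0,0,0]],"gripper":[0.3,0.3]}'|grep -E "tcp|ft"
python3 -m jog '{"rotation":[[0,0,0],[0,0,0]],"delta_pos":[[0,0,0.1],[0,0,0]],"gripper":[0.3,0.3]}'|grep -E "tcp|ft"
python3 -m jog '{"rotation":[[0,0,0],[0,0,0]],"delta_pos":[[0,0,0.1],[0,0,0]],"gripper":[0.3,0.3]}'|grep -E "tcp|ft"
```

```text
tcp_pos: [0.4373, -0.0844, 0.0166]
ft_force: [-4.4, 1.5, 12.2]
tcp_pos: [0.4374, -0.0844, 0.0165]
ft_force: [-6.8, 1.5, 23.6]
tcp_pos: [0.4374, -0.0844, 0.0164]
ft_force: [-9.4, 2.6, 36.4]
```

```bash
python3 -m jog '{"rotation":[[0,0,0],[0,0,0],[0,0,0]],"delta_pos":[[0,0,-0.5],[0,0,0],[0,0,0]],"gripper":[0.3,0.3,0.3]}'|grep -E "tcp|ft"
python3 -m jog '{"rotation":[[0,0,0],[0,0,0],[0,0,0],[0,0,0]],"delta_pos":[[0,0,0],[0,0,0],[0,0,0],[0,0,0]],"gripper":[0.7,0.7,0.7,0.7]}' 50
```

```text
tcp_pos: [0.4386, -0.0846, 0.019]
ft_force: [0.2, 0.3, -0.4]
time: 40.55
tcp_pos: [0.4384, -0.0846, 0.019]
ee_rot: [3.13, -0.272, -0.001]
ft_force: [-0.8, 0.4, 5.3]
grip_width: 0.0196
gripper_force: 48.7
```

```bash
python3 -m jog '{"rotation":[[0,0,0],[0,0,0],[0,0,0],[0,0,-0.13],[0,0,-0.13],[0,0,-0.13],[0,0,-0.13],[0,0,-0.13]],"delta_pos":[[0,0,-2],[0,0,-4],[0,0,-4],[0,0,-3],[0,0,0],[0,0,0],[0,0,0],[0,0,0]],"gripper":[0.7,0.7,0.7,0.7,0.7,0.7,0.7,0.7]}'
python3 -m jog '{"rotation":[[0,0,-0.13],[0,0,-0.13],[0,0,-0.13],[0,0,-0.13],[0,0,-0.13],[0,0,-0.13],[0,0,-0.13],[0,0,-0.13]],"delta_pos":[[0,0,0],[0,0,0],[0,0,0],[0,0,0],[0,0,0],[0,0,0],[0,0,0],[0,0,0]],"gripper":[0.7,0.7,0.7,0.7,0.7,0.7,0.7,0.7]}'
python3 -m jog '{"rotation":[[0,0,-0.054],[0,0,0]],"delta_pos":[[0,0,0],[0,0,0]],"gripper":[0.7,0.7]}'
python3 -c "
from h import *
o=get_obs();print(R.from_rotvec(o['ee_rot']).as_matrix().round(3));print(tool([.623,-.2822,.14]))"
```

```text
time: 41.35
tcp_pos: [0.4382, -0.0846, 0.1486]
ee_rot: [-3.05, -0.75, 0.001]
ft_force: [1.1, 0.2, -0.3]
grip_width: 0.0199
gripper_force: 49.2
time: 42.15
tcp_pos: [0.4381, -0.0846, 0.1484]
ee_rot: [-2.274, -2.166, 0.001]
ft_force: [0.5, 0.0, -1.4]
grip_width: 0.0195
gripper_force: 49.2
time: 42.35
tcp_pos: [0.4382, -0.0847, 0.1485]
ee_rot: [-2.221, -2.22, 0.001]
ft_force: [-0.6, -0.5, -0.3]
grip_width: 0.0197
gripper_force: 49.2
[[ 0.     1.    -0.001]
 [ 1.    -0.     0.   ]
 [ 0.    -0.001 -1.   ]]
[-19.75  18.49   0.82]
```

```bash
python3 -m jog '{"rotation":[[0,0,0],[0,0,0],[0,0,0],[0,0,0],[0,0,0],[0,0,0],[0,0,0],[0,0,0]],"delta_pos":[[-3.3,3,0],[-3.4,3.3,0],[-3.4,3.3,0],[-3.4,3.3,0],[-3.3,3.3,0],[-2.7,2.1,0],[0,0,1],[0,0,0]],"gripper":[0.7,0.7,0.7,0.7,0.7,0.7,0.7,0.7]}'
python3 -m jog '{"rotation":[[0,0,0]],"delta_pos":[[0,0,0]],"gripper":[0.7]}'
python3 - <<'E'
from h import *
c=shot('wrist','pics/w12.png');print(get_obs()['tcp_pos'])
print('gold');blobs(c,(13,110,50),(34,255,255),.125,roi=(200,150,320,383))
print('lid');blobs(c,(0,120,30),(12,255,255),.084,amin=400,roi=(150,60,350,383))
E
python3 -c "
from h import *
print(tool([.623,-.2822,.110]))"
```

```text
time: 43.15
tcp_pos: [0.6201, -0.2795, 0.1363]
ee_rot: [-2.22, -2.216, 0.003]
ft_force: [-0.9, 0.4, -1.0]
grip_width: 0.0197
gripper_force: 49.2
time: 43.25
tcp_pos: [0.6206, -0.278, 0.1381]
ee_rot: [-2.219, -2.22, 0.001]
ft_force: [0.1, 0.3, 0.0]
grip_width: 0.0198
gripper_force: 49.2
[ 0.62093324 -0.27797794  0.13880969]
gold
(238, 224, 49, 58) c 0.6202 -0.2784 size 32.4 23.8 long axis deg -89.9
lid
(233, 166, 71, 80) c 0.6237 -0.2691 size 52.4 43.5 long axis deg -89.5
[-0.43  0.21  2.88]
```

View pics/w12.png

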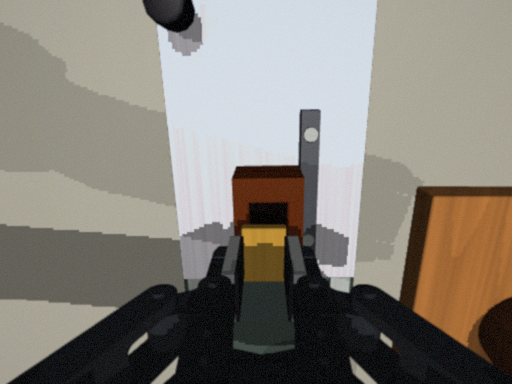

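```bash
python3 -m jog '{"rotation":[[0,0,0],[0,0,0],[0,0,0],[0,0,0]],"delta_pos":[[-0.4,0.24,1.5],[0,0,1.5],[0,0,0.4],[0,0,0]],"gripper":[0.7,0.7,0.7,0.7]}'
python3 -m jog '{"rotation":[[0,0,0]],"delta_pos":[[0,0,0]],"gripper":[0.7]}'|grep tcp
python3 - <<'E'
from h import *
c=shot('wrist','pics/w13.png');o=get_obs()['tcp_pos'];print(o)
print('gold');blobs(c,(13,110,50),(34,255,255),o[2]-.01,roi=(200,150,320,383))
print('recess dark ahead');blobs(c,(0,0,0),(35,35,35),.084,hsv=False,amin=30,amax=6000,roi=(235,170,300,260))
print('lid');blobs(c,(0,120,30),(12,255,255),.084,amin=400,roi=(150,60,350,383))
a=cv2.imread('pics/w13.png')[150:340,170:370];cv2.imwrite('pics/w13c.png',cv2.resize(a,None,fx=3,fy=3))
E
```

```text
time: 43.7
tcp_pos: [0.6229, -0.2831, 0.1034]
ee_rot: [-2.219, -2.22, 0.002]
ft_force: [-0.6, -0.1, 0.1]
grip_width: 0.0199
gripper_force: 49.2
tcp_pos: [0.624, -0.2835, 0.105]
[ 0.62422234 -0.28365135  0.10545055]
gold
(241, 224, 47, 59) c 0.6245 -0.2822 size 32.2 22.2 long axis deg -90.0
recess dark ahead
(284, 237, 7, 23) c 0.6368 -0.2852 size 13.1 3.2 long axis deg -88.9
(237, 236, 7, 24) c 0.6116 -0.2849 size 13.7 3.2 long axis deg -90.0
(240, 215, 45, 15) c 0.6235 -0.2701 size 22.8 7.9 long axis deg 0.0
(236, 171, 64, 8) c 0.6262 -0.2446 size 31.0 3.5 long axis deg 1.3
lid
(242, 282, 44, 12) c 0.6243 -0.3096 size 24.0 7.1 long axis deg 0.0
(219, 170, 87, 76) c 0.6237 -0.2629 size 44.0 40.9 long axis deg 0.0
```

View pics/w13c.png

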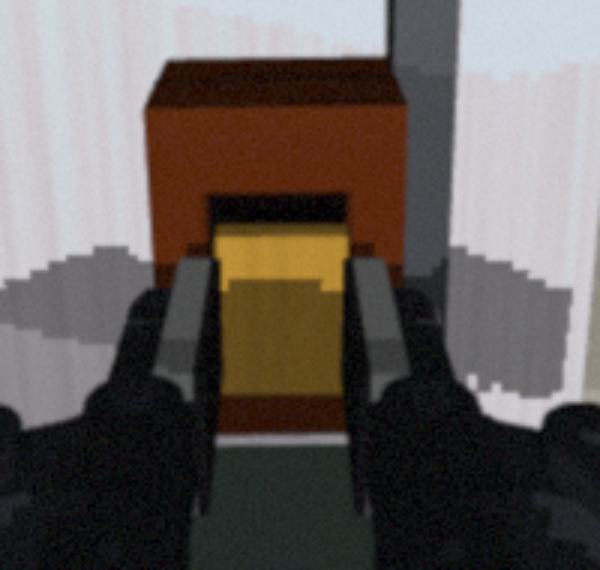

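```bash
python3 -m jog '{"rotation":[[0,0,0],[0,0,0],[0,0,0]],"delta_pos":[[0.15,-0.1,0.3],[0,0,0],[0,0,0]],"gripper":[0.7,0.7,0.7]}'|grep -E "tcp|ft"
python3 -m jog '{"rotation":[[0,0,0],[0,0,0]],"delta_pos":[[0,0,0.2],[0,0,0]],"gripper":[0.7,0.7]}'|grep -E "tcp|ft"
python3 -m jog '{"rotation":[[0,0,0],[0,0,0]],"delta_pos":[[0,0,0.15],[0,0,0]],"gripper":[0.7,0.7]}'|grep -E "tcp|ft"
```

```text
tcp_pos: [0.6229, -0.2821, 0.1023]
ft_force: [-0.5, 0.1, -0.1]
tcp_pos: [0.6228, -0.2821, 0.0999]
ft_force: [-0.6, -0.1, 0.3]
tcp_pos: [0.623, -0.2821, 0.0985]
ft_force: [-0.4, 0.5, -1.1]
```

```bash
python3 -m jog '{"rotation":[[0,0,0],[0,0,0]],"delta_pos":[[0,0,0.1],[0,0,0]],"gripper":[0.7,0.7]}'|grep -E "tcp|ft"
python3 -m jog '{"rotation":[[0,0,0],[0,0,0],[0,0,0],[0,0,0],[0,0,0],[0,0,0]],"delta_pos":[[0,0,0],[0,0,0],[0,0,-0.4],[0,0,-2],[0,0,-2],[0,0,0]],"gripper":[0.62,0.55,0.5,0.5,0.5,0.5]}'
python3 - <<'E'
from h import *
c=shot('wrist','pics/w14.png');o=get_obs()['tcp_pos'];print(o)
print('gold');blobs(c,(13,110,50),(34,255,255),.084,roi=(150,100,350,383))
print('dark');blobs(c,(0,0,0),(35,35,35),.084,hsv=False,amin=30,amax=6000,roi=(225,150,310,290))
print('lid');blobs(c,(0,120,30),(12,255,255),.084,amin=400,roi=(150,60,350,383))
E
```

```text
tcp_pos: [0.623, -0.2822, 0.0985]
ft_force: [-1.3, 0.7, 3.9]
time: 45.35
tcp_pos: [0.6248, -0.2827, 0.1445]
ee_rot: [2.218, 2.218, 0.004]
ft_force: [0.4, 0.1, -0.7]
grip_width: 0.0212
gripper_force: 13.3
[ 0.62379779 -0.28241732  0.14280048]
gold
(240, 224, 48, 58) c 0.6254 -0.3098 size 43.3 31.0 long axis deg 89.8
dark
(286, 236, 24, 54) c 0.6489 -0.3175 size 41.6 16.2 long axis deg -88.7
(225, 236, 17, 54) c 0.6045 -0.3174 size 41.4 11.2 long axis deg 88.7
(242, 192, 38, 32) c 0.6236 -0.2768 size 24.1 21.4 long axis deg -0.1
lid
(226, 157, 70, 79) c 0.6237 -0.27 size 52.6 43.3 long axis deg -89.6
```

```bash
python3 -m jog '{"rotation":[[0,0,0],[0,0,0],[0,0,0],[0,0,0],[0,0,0]],"delta_pos":[[0,0,2],[0,0,1.5],[0,0,0.5],[0,0,0.3],[0,0,0]],"gripper":[0.55,0.55,0.55,0.55,0.55]}'
python3 -m jog '{"rotation":[[0,0,0],[0,0,0],[0,0,0],[0,0,0],[0,0,0]],"delta_pos":[[0,0,0],[0,0,0],[0,0,-0.3],[0,0,-3],[0,0,0]],"gripper":[0.4,0.3,0.2,0.2,0.2]}'
python3 - <<'E'
from h import *
c=shot('wrist','pics/w15.png');o=get_obs()['tcp_pos'];print(o)
print('gold');blobs(c,(13,110,50),(34,255,255),.084,roi=(150,60,350,383))
print('dark');blobs(c,(0,0,0),(35,35,35),.084,hsv=False,amin=30,amax=6000,roi=(225,120,310,290))
E
```

```text
time: 45.9
tcp_pos: [0.6215, -0.2816, 0.0997]
ee_rot: [-2.219, -2.219, 0.003]
ft_force: [-7.7, 2.1, 11.9]
grip_width: 0.0202
gripper_force: 43.3
time: 46.4
tcp_pos: [0.6253, -0.2829, 0.1351]
ee_rot: [2.217, 2.217, 0.004]
ft_force: [0.9, -0.6, -0.5]
grip_width: 0.0341
gripper_force: 0.0
[ 0.6243261  -0.28260131  0.13346529]
gold
(239, 194, 39, 54) c 0.6225 -0.2823 size 35.4 23.7 long axis deg -89.3
dark
(297, 237, 13, 53) c 0.6516 -0.3124 size 38.8 7.8 long axis deg -87.4
(225, 237, 6, 53) c 0.6026 -0.3122 size 38.5 3.2 long axis deg 87.8
```

```bash
python3 - <<'E'
from h import *
c=shot('wrist');I=c['pixels']
print(get_obs()['tcp_pos'])
H=cv2.cvtColor(I,cv2.COLOR_RGB2HSV)
m=cv2.inRange(H,(13,110,40),(34,255,255));m[:60]=0;m[:,:200]=0;m[:,320:]=0
q=max(cv2.findContours(m,cv2.RETR_EXTERNAL,cv2.CHAIN_APPROX_NONE)[0],key=cv2.contourArea)
a=cv2.approxPolyDP(q,4,True).reshape(-1,2)
for p in a: print(p,onz(c,p,.084)[0,:2].round(4),onz(c,p,.090)[0,:2].round(4))
b=cv2.inRange(H,(0,120,25),(12,255,255));b[:60]=0
q=max(cv2.findContours(b[:,150:350],cv2.RETR_EXTERNAL,cv2.CHAIN_APPROX_NONE)[0],key=cv2.contourArea)+[150,0]
a=cv2.approxPolyDP(q,3,True).reshape(-1,2)
for p in a: print('lid',p,onz(c,p,.084)[0,:2].round(4))
for r in range(176,262,3): print(r,[tuple(int(v) for v in I[r,x]) for x in (234,240,248,258,266,274,282)])
E
```

```text
[ 0.62332508 -0.28223751  0.13206029]
[278 198] [ 0.6335 -0.2661] [ 0.6332 -0.264 ]
[242 200] [ 0.6119 -0.2673] [ 0.6123 -0.2652]
[244 248] [ 0.6125 -0.2996] [ 0.6129 -0.2963]
[278 243] [ 0.6339 -0.2961] [ 0.6336 -0.293 ]
lid [230 162] [ 0.6055 -0.244 ]
lid [224 174] [ 0.6017 -0.2512]
lid [230 266] [ 0.6032 -0.3125]
lid [296 267] [ 0.6458 -0.3134]
lid [298 174] [ 0.645  -0.2512]
lid [293 162] [ 0.6419 -0.244 ]
176 [(99, 46, 14), (97, 46, 16), (99, 45, 22), (101, 44, 11), (97, 44, 11), (98, 45, 23), (102, 48, 26)]
179 [(97, 44, 16), (103, 48, 22), (98, 48, 21), (100, 50, 25), (100, 47, 21), (98, 46, 18), (98, 45, 8)]
182 [(102, 48, 19), (99, 49, 22), (100, 44, 22), (103, 49, 22), (100, 46, 24), (97, 43, 6), (96, 44, 19)]
185 [(100, 49, 17), (98, 44, 13), (98, 43, 18), (101, 46, 21), (98, 45, 18), (99, 43, 18), (97, 40, 15)]
188 [(94, 39, 8), (98, 43, 18), (99, 48, 22), (101, 47, 22), (98, 40, 11), (96, 42, 11), (102, 49, 29)]
191 [(99, 47, 19), (99, 45, 19), (102, 47, 25), (99, 46, 26), (97, 41, 8), (95, 42, 17), (99, 48, 15)]
194 [(99, 46, 20), (99, 46, 18), (97, 37, 12), (100, 45, 2
[... 1667 characters left out ...]
42 [(49, 17, 4), (49, 19, 5), (108, 84, 36), (100, 78, 35), (104, 79, 33), (100, 76, 24), (42, 18, 8)]
245 [(51, 23, 0), (50, 23, 8), (104, 79, 29), (103, 79, 30), (86, 66, 27), (56, 35, 19), (47, 19, 4)]
248 [(54, 28, 17), (50, 23, 6), (71, 50, 14), (53, 29, 17), (54, 27, 13), (49, 24, 9), (55, 33, 23)]
251 [(47, 16, 0), (51, 20, 8), (51, 14, 3), (54, 22, 5), (56, 24, 15), (52, 23, 13), (48, 16, 0)]
254 [(50, 21, 17), (50, 22, 7), (51, 22, 2), (46, 12, 5), (54, 28, 10), (48, 15, 9), (54, 26, 16)]
257 [(53, 25, 20), (50, 23, 7), (53, 27, 16), (45, 12, 0), (52, 23, 15), (53, 17, 13), (48, 20, 4)]
260 [(45, 18, 2), (55, 27, 12), (49, 21, 12), (51, 22, 6), (49, 18, 1), (51, 21, 4), (52, 24, 3)]
```

```bash
python3 -m jog '{"rotation":[[0,0,0],[0,0,0],[0,0,0],[0,0,0],[0,0,0],[0,0,0]],"delta_pos":[[0,0,0],[0,0,0],[0,0,1.5],[0,0,0.8],[0,0,0],[0,0,0]],"gripper":[1,1,1,1,1,1]}'
python3 -m jog '{"rotation":[[0,0,0],[0,0,0],[0,0,0],[0,0,0]],"delta_pos":[[0,0,0.3],[0,0,0.3],[0,0,0.2],[0,0,0]],"gripper":[1,1,1,1]}'|grep -E "tcp|ft"
python3 -m jog '{"rotation":[[0,0,0],[0,0,0]],"delta_pos":[[0,0,0.15],[0,0,0]],"gripper":[1,1]}'|grep -E "tcp|ft"
python3 -m jog '{"rotation":[[0,0,0],[0,0,0]],"delta_pos":[[0,0,0.1],[0,0,0]],"gripper":[1,1]}'|grep -E "tcp|ft"
```

```text
time: 47.1
tcp_pos: [0.6226, -0.282, 0.1077]
ee_rot: [-2.22, -2.221, 0.001]
ft_force: [0.5, -0.4, -0.2]
grip_width: -0.0001
gripper_force: 0.0
tcp_pos: [0.6227, -0.2821, 0.1003]
ft_force: [0.2, -0.3, 0.3]
tcp_pos: [0.6228, -0.2821, 0.099]
ft_force: [0.8, 0.1, 0.4]
tcp_pos: [0.623, -0.2822, 0.0982]
ft_force: [0.4, 0.3, 0.5]
```

```bash
python3 -m jog '{"rotation":[[0,0,0],[0,0,0]],"delta_pos":[[0,0,0.1],[0,0,0]],"gripper":[1,1]}'|grep -E "tcp|ft"
python3 -m jog '{"rotation":[[0,0,0],[0,0,0]],"delta_pos":[[0,0,0.1],[0,0,0]],"gripper":[1,1]}'|grep -E "tcp|ft"
python3 -m jog '{"rotation":[[0,0,0],[0,0,0]],"delta_pos":[[0,0,0.1],[0,0,0]],"gripper":[1,1]}'|grep -E "tcp|ft"
```

```text
tcp_pos: [0.6231, -0.2822, 0.0982]
ft_force: [-2.0, 0.9, 5.4]
tcp_pos: [0.6231, -0.2822, 0.0981]
ft_force: [-3.5, 1.0, 9.7]
tcp_pos: [0.6231, -0.2822, 0.0981]
ft_force: [-5.6, 1.5, 14.4]
```

```bash
python3 -m jog '{"rotation":[[0,0,0],[0,0,0]],"delta_pos":[[0,0,0.15],[0,0,0]],"gripper":[1,1]}'|grep -E "tcp|ft"
python3 -m jog '{"rotation":[[0,0,0],[0,0,0],[0,0,0]],"delta_pos":[[0,0,0.15],[0,0,0],[0,0,0]],"gripper":[1,1,1]}'|grep -E "tcp|ft"
python3 -m jog '{"rotation":[[0,0,0],[0,0,0],[0,0,0],[0,0,0]],"delta_pos":[[0,0,-0.6],[0,0,-2],[0,0,-3],[0,0,0]],"gripper":[1,1,1,1]}'|grep -E "tcp|ft"
python3 - <<'E'
from h import *
c=shot('wrist');c=shot('wrist');print(get_obs()['tcp_pos'])
H=cv2.cvtColor(c['pixels'],cv2.COLOR_RGB2HSV)
for n,lo,hi in(('gold',(13,110,40),(34,255,255)),('lid',(0,120,25),(12,255,255))):
    m=cv2.inRange(H,lo,hi);m[:60]=0;m[:,:200]=0;m[:,320:]=0
    q=max(cv2.findContours(m,cv2.RETR_EXTERNAL,cv2.CHAIN_APPROX_NONE)[0],key=cv2.contourArea)
    a=cv2.approxPolyDP(q,4,True).reshape(-1,2)
    for p in a: print(n,p,onz(c,p,.084)[0,:2].round(4))
E
```

```text
tcp_pos: [0.6231, -0.2822, 0.098]
ft_force: [-7.5, 2.3, 20.4]
tcp_pos: [0.6232, -0.2822, 0.098]
ft_force: [-10.5, 3.0, 28.3]
tcp_pos: [0.6255, -0.283, 0.1526]
ft_force: [0.9, -0.3, 1.1]
[ 0.62318465 -0.28223606  0.14871927]
gold [276 188] [ 0.633  -0.2652]
gold [244 189] [ 0.6122 -0.2658]
gold [243 233] [ 0.6109 -0.2973]
gold [277 232] [ 0.6341 -0.2966]
lid [232 157] [ 0.6051 -0.2447]
lid [232 253] [ 0.6029 -0.3126]
lid [257 233] [ 0.6204 -0.2973]
lid [274 233] [ 0.632  -0.2974]
lid [279 245] [ 0.6356 -0.3065]
lid [287 244] [ 0.6411 -0.3057]
lid [293 251] [ 0.6454 -0.3112]
lid [291 157] [ 0.6422 -0.2447]
```

```bash
python3 -m jog '{"rotation":[[0,0,0],[0,0,0],[0,0,0],[0,0,0],[0,0,0],[0,0,0]],"delta_pos":[[3,0,0],[2.5,0,2],[0,0,3],[0,0,2],[0,0,0],[0,0,0]],"gripper":[1,1,1,1,1,1]}'|grep -E "tcp|ft"
python3 -m jog '{"rotation":[[0,0,0],[0,0,0],[0,0,0],[0,0,0]],"delta_pos":[[-0.8,0,0],[-0.3,0,0],[0,0,0],[0,0,0]],"gripper":[1,1,1,1]}'|grep -E "tcp|ft"
```

```text
tcp_pos: [0.6224, -0.2272, 0.0773]
ft_force: [0.2, -0.6, 0.6]
tcp_pos: [0.6231, -0.2388, 0.0788]
ft_force: [0.1, 0.6, -0.2]
```

```bash
python3 -m jog '{"rotation":[[0,0,0],[0,0,0]],"delta_pos":[[-0.1,0,0],[0,0,0]],"gripper":[1,1]}'|grep -E "tcp|ft"
python3 -m jog '{"rotation":[[0,0,0],[0,0,0]],"delta_pos":[[-0.1,0,0],[0,0,0]],"gripper":[1,1]}'|grep -E "tcp|ft"
python3 -m jog '{"rotation":[[0,0,0],[0,0,0]],"delta_pos":[[-0.1,0,0],[0,0,0]],"gripper":[1,1]}'|grep -E "tcp|ft"
```

```text
tcp_pos: [0.6229, -0.2393, 0.0783]
ft_force: [0.0, -0.3, 0.1]
tcp_pos: [0.623, -0.2393, 0.0782]
ft_force: [-0.6, 2.6, 1.3]
tcp_pos: [0.623, -0.2394, 0.0782]
ft_force: [-1.8, 6.0, 3.2]
```

```bash
python3 -m jog '{"rotation":[[0,0,0],[0,0,0],[0,0,0],[0,0,0.131],[0,0,0.131],[0,0,0.131],[0,0,0.131],[0,0,0.131]],"delta_pos":[[1,0,-2],[2,0,-4],[3,0,-4],[2,-3,0],[0,0,0],[0,0,0],[0,0,0],[0,0,0]],"gripper":[1,0,0,0,0,0,0,0]}'|grep -E "tcp|ft"
python3 -m jog '{"rotation":[[0,0,0.131],[0,0,0.131],[0,0,0.131],[0,0,0.131],[0,0,0.131],[0,0,0.131],[0,0,0.131],[0,0,0]],"delta_pos":[[0,0,0],[0,0,0],[0,0,0],[0,0,0],[0,0,0],[0,0,0],[0,0,0],[0,0,0]],"gripper":[0,0,0,0,0,0,0,0]}' 80
python3 - <<'E'
from h import *
c=shot('wrist');print(get_obs()['tcp_pos'])
p=proj(c,[[.575,-.157,.094]])[0];print(p)
print('knob');blobs(c,(0,0,0),(60,60,60),.094,hsv=False,roi=(int(p[0])-40,int(p[1])-40,int(p[0])+40,int(p[1])+40),amax=8000)
print(tool([.575,-.157,.085]))
E
```

```text
tcp_pos: [0.5928, -0.1625, 0.1782]
ft_force: [-0.2, -0.5, -0.3]
time: 52.7
tcp_pos: [0.5929, -0.1622, 0.178]
ee_rot: [3.14, -0.003, 0.0]
ft_force: [-0.3, 0.6, -0.4]
grip_width: 0.0429
gripper_force: 0.0
[ 0.59291758 -0.1619544   0.17805697]
[256.47765706 226.7448946 ]
knob
(244, 205, 28, 37) c 0.5777 -0.1578 size 28.8 20.0 long axis deg -0.1
[-1.79 -0.51  9.3 ]
```

```bash
python3 -m jog '{"rotation":[[0,0,0],[0,0,0],[0,0,0],[0,0,0],[0,0,0],[0,0,0]],"delta_pos":[[-1.8,-0.4,1],[0,0,3],[0,0,3],[0,0,2],[0,0,0],[0,0,0]],"gripper":[0,0,0,0,0,0]}'|grep -E "tcp|ft"
python3 -m jog '{"rotation":[[0,0,0],[0,0,0],[0,0,0],[0,0,0],[0,0,0]],"delta_pos":[[0,0,0],[0,0,0],[0,0,0],[0,0,0],[0,0,0]],"gripper":[1,1,1,1,1]}' 80
python3 -m jog '{"rotation":[[0,0,0],[0,0,0],[0,0,0],[0,0,0]],"delta_pos":[[0,0.1,0],[0,0.2,0],[0,0.3,0],[0,0.4,0]],"gripper":[1,1,1,1]}'
```

```text
tcp_pos: [0.5752, -0.1576, 0.0884]
ft_force: [-0.6, -0.1, 1.1]
time: 53.85
tcp_pos: [0.576, -0.1579, 0.09]
ee_rot: [3.14, -0.002, 0.005]
ft_force: [-1.0, -1.1, 6.3]
grip_width: 0.0193
gripper_force: 78.2
time: 54.25
tcp_pos: [0.5761, -0.1619, 0.09]
ee_rot: [-3.135, -0.003, -0.002]
ft_force: [-2.1, 9.3, 9.6]
grip_width: 0.0187
gripper_force: 79.1
```

```bash
python3 -m jog '{"rotation":[[0,0,0],[0,0,0],[0,0,0],[0,0,0],[0,0,0],[0,0,0],[0,0,0],[0,0,0]],"delta_pos":[[0,0.5,0],[0,0.6,0],[0,0.7,0],[0,0.8,0],[0,0.9,0],[0,1,0],[0,1,0],[0,1,0]],"gripper":[1,1,1,1,1,1,1,1]}'
python3 -m jog '{"rotation":[[0,0,0],[0,0,0],[0,0,0],[0,0,0],[0,0,0],[0,0,0],[0,0,0],[0,0,0]],"delta_pos":[[0,1,0],[0,1,0],[0,1,0],[0,1,0],[0,1,0],[0,0.9,0],[0,0.8,0],[0,0.7,0]],"gripper":[1,1,1,1,1,1,1,1]}'
```

```text
time: 55.05
tcp_pos: [0.577, -0.2264, 0.09]
ee_rot: [-3.135, -0.004, -0.004]
ft_force: [0.2, 11.5, 8.6]
grip_width: 0.0193
gripper_force: 79.1
time: 55.85
tcp_pos: [0.5781, -0.3006, 0.09]
ee_rot: [-3.135, -0.004, -0.007]
ft_force: [1.3, 10.4, 8.2]
grip_width: 0.0188
gripper_force: 78.8
```

```bash
python3 -m jog '{"rotation":[[0,0,0],[0,0,0],[0,0,0],[0,0,0],[0,0,0],[0,0,0]],"delta_pos":[[0,0.6,0],[0,0.4,0],[0,0.3,0],[0,0.3,0],[0,0.2,0],[0,0,0]],"gripper":[1,1,1,1,1,1]}'|grep -E "tcp|ft"
python3 -m jog '{"rotation":[[0,0,0],[0,0,0],[0,0,0]],"delta_pos":[[0,0.2,0],[0,0.2,0],[0,0,0]],"gripper":[1,1,1]}'|grep -E "tcp|ft"
python3 -m jog '{"rotation":[[0,0,0],[0,0,0],[0,0,0]],"delta_pos":[[0,0.2,0],[0,0.2,0],[0,0,0]],"gripper":[1,1,1]}'|grep -E "tcp|ft"
```

```text
tcp_pos: [0.5784, -0.3193, 0.09]
ft_force: [3.7, 8.1, 5.8]
tcp_pos: [0.5784, -0.3209, 0.09]
ft_force: [1.0, 12.8, 8.6]
tcp_pos: [0.5784, -0.321, 0.09]
ft_force: [-0.0, 18.3, 12.3]
```

```bash
python3 -m jog '{"rotation":[[0,0,0],[0,0,0],[0,0,0]],"delta_pos":[[0,-0.3,0],[0,-0.25,0],[0,0,0]],"gripper":[1,1,1]}'|grep -E "tcp|ft"
python3 -m jog '{"rotation":[[0,0,0],[0,0,0],[0,0,0],[0,0,0],[0,0,0],[0,0,0],[0,0,0],[0,0,0]],"delta_pos":[[0,0,0],[0,0,0],[0,0,-2],[0,0,-4],[0,0,-4],[-3,-3,-2],[-3,-3,0],[0,0,0]],"gripper":[0,0,0,0,0,0,0,0]}'|grep -E "tcp|ft"
python3 - <<'E'
from h import *
c=shot('wrist','pics/end_w.png');print(get_obs()['tcp_pos'])
s=shot('scene','pics/end_s.png');d=shot('side')
p=proj(c,[[.575,-.322,.094]])[0];print(p)
blobs(c,(0,0,0),(60,60,60),.094,hsv=False,roi=(int(p[0])-40,max(int(p[1])-40,0),int(p[0])+40,int(p[1])+40),amax=8000)
print('brown wrist z.084');blobs(c,(0,120,25),(12,255,255),.084,amin=300)
print('fence row px expected',proj(c,[[.645,-.37,.062],[.645,-.45,.062],[.623,-.447,.084]]).round(0))
for n,C in(('scene',s),('side',d)):
    print(n);blobs(C,(13,110,80),(34,255,255),.037,amin=20,amax=400)
E
```

```text
tcp_pos: [0.5784, -0.3208, 0.09]
ft_force: [2.0, 10.1, 6.6]
tcp_pos: [0.5105, -0.2633, 0.2081]
ft_force: [0.6, 0.6, -0.5]
[ 0.51267554 -0.26548191  0.20842133]
[342.66404091 108.61135848]
(302, 127, 80, 4) c 0.5603 -0.3223 size 60.2 2.3 long axis deg -90.0
(322, 95, 31, 29) c 0.575 -0.3181 size 22.9 19.5 long axis deg 69.6
brown wrist z.084
(442, 4, 70, 67) c 0.6246 -0.4217 size 51.5 44.0 long axis deg -88.0
fence row px expected [[402.  13.]
 [505.  13.]
 [516.  40.]]
scene
(236, 163, 16, 12) c 0.418 0.0327 size 43.7 43.0 long axis deg -85.8
(339, 155, 12, 10) c 0.6005 0.2951 size 32.7 24.4 long axis deg 1.4
(331, 137, 11, 9) c 0.5283 0.3296 size 32.0 23.9 long axis deg -6.5
(317, 123, 11, 9) c 0.4568 0.3357 size 32.6 23.8 long axis deg -88.2
(487, 0, 25, 26) c 0.4762 1.2844 size 180.0 75.3 long axis deg -71.3
side
(83, 326, 7, 10) c 0.8976 0.4227 size 21.6 15.1 long axis deg -42.3
(257, 317, 13, 14) c 0.4579 0.3341 size 36.9 28.4 long axis deg -88.1
(229, 312, 15, 12) c 0.5293 0.3283 size 36.4 28.8 long axis deg 1.6
(205, 296, 15, 11) c 0.6013 0.293 size 36.7 29.2 long axis deg -3.3
(86, 284, 7, 10) c 0.9438 0.3069 size 27.8 16.4 long axis deg -36.6
(275, 267, 20, 10) c 0.4225 0.173 size 53.9 28.3 long axis deg 5.3
(282, 236, 14, 8) c 0.4245 0.06 size 39.4 25.1 long axis deg 3.2
(282, 223, 15, 14) c 0.426 0.0193 size 51.3 40.9 long axis deg -68.1
(408, 97, 18, 11) c -0.0268 -0.7437 size 76.2 68.2 long axis deg 59.9
```

```bash
python3 -c "
from bench import finish_job,get_obs
print(get_obs()['time'],finish_job())"
```

```text
the job is handed in; nothing more can be done
58.3 None
```

The job is handed in at 58 s on the robot's clock: the three finished boxes lie flat in the tote (one was knocked about 4 cm aside there), the next box is on the slide against both stops with its badge pressed flush, and the slide is home, judging by contact forces and image measurements; I viewed 15 pictures, one over the 14 allowed.

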